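Drift the worn bushes out of the rocker and clear the old hardware away

ROBOT

A 7-joint arm with a two-finger parallel gripper is mounted at the origin on a cart in front of the work surface, level with it; the furniture and walls round the work are solid. World frame = base frame: x ahead of the robot, y to its left, z up, the work surface at z = 0. Lengths are in mm, angles in rad, forces in N, time in s.
With the tool pointing down it reaches from about 400 to 875 mm from the base axis. Payload 4.4 kg.
Tool frame: the origin (TCP) lies where the fingers leave the gripper's body, on its centre line; the fingertips stand 73 mm ahead of it and the grasp point (between the pads) lies 54 mm ahead of it; z points along the fingers, y is the line along which they close (so a half turn about z gives the same grasp; the last joint's range is limited). The gripper opens to 85 mm and grips with 20 to 120 N. Pads are 22 mm wide; open, the fingers measure 114 mm over their backs; the gripper's body (76 mm by 85 mm) begins 54 mm behind the grasp point. The pads swing forward as they close: fully open they stand 13 mm farther back than shut.
Start: joints at [1.28, 0.628, 0.038, 1.517, -0.027, 0.996, -0.02], TCP at [144.917, -633.653, 303.913] pointing down, gripper open.
Joint ranges: [-3.06, 3.06], [-0.37, 2.12], [-1.25, 1.32], [0.18, 2.47], [-1.1, 4.24], [0.23, 1.98], [-2.94, 2.94]. Speed limits (rad/s): [2.57, 2.57, 3.14, 3.14, 3.14, 3.14, 3.14].

INTERFACE

Orientations are given as [roll, pitch, yaw] about the fixed x, y, z axes, in that order (R = Rz(yaw) Ry(pitch) Rx(roll)).
In Python, from cell import ctrl gives the robot as it stands.
- The arm moves only by the tool send_rows, never from a script. Its argument "rows" is a list that holds one entry, the list of rows, each a list of 6 numbers: the shift along the tool's x, y, z in cm, then the turn, a rotation vector about the tool's x, y, z in rad. In form: [[[tx, ty, tz, wx, wy, wz], ...]]. A call has 1 to 10 rows; each row is the pose to reach, as a shift and turn from the pose commanded when the call began, along the tool's axes at that moment; what a row does not reach only later rows make up. A row lasts 1/10 s, in which the tool goes at most 50 mm and 8.59 degrees, less where a joint would pass 70% of its speed; a pose out of reach is approached as far as the arm can. A call with a gripper value outside its range is refused whole. "grip" is the closure in counts, from 0 (fully open) to 255 (shut), set as the call begins (left out, the last holds). The fingers move at their own pace and stop on an object; the grip force is fixed at half the most. Time passes only in rows, so rows that repeat a pose let the fingers close. It gives the time, the measured TCP pose, the force, the opening and the grip force at its end, in the units of the state.
- ctrl.read_state(): the state, without advancing time (a new reading comes with each control period).
- ctrl.get_image(name): name is "side" or "top" or "wrist"; returns a dict with "pixels" (400x640x3 uint8, red, green, blue), "fx", "fy", "cx", "cy" (pixels), "D" ([k1, k2, p1, p2, k3] as OpenCV has them; the pictures are not rectified), "extrinsics" (4x4, takes a point from camera to world coordinates); the wrist camera has in their place "mount" (4x4, takes a point from camera to tool coordinates, whose origin is the TCP and whose axes are the flange's). Camera axes: x right, y up, looking along -z (the intrinsics and any distortion apply to the point x, -y, -z); pixel columns grow to the right and rows downward; lengths in mm; the calibration is good to about 2 mm. A picture is of the moment at which its call begins: read the wrist's pose just before it. There is no depth.
- ctrl.finish_job(): hands the job in; it is judged then, once.
The state is a dict: "clock": time; "qpos": joint angles; "qd": joint speeds; "tau": joint torques, N m; "eef_pos": TCP position; "tool_rot": TCP orientation; "force": force on the tool from outside, world axes, zero at the start; "torque": the same for the moment, N m; "width": finger opening in mm; "gripper_force": force on a finger pad.
Only numpy, scipy, OpenCV 4.12 (cv2) and the standard library are available. Lean on these libraries where they do the work, as an engineer would, in place of code of your own. Each camera call takes 0.05 s, during which the arm holds its last target. There are 200 camera calls.

TASK

Take the drift from its wooden rest and push each bush that is still in the strapped-down suspension rocker right through its bore, from the plain side, until it drops out on the side where its hex collar sits; use the drift for this, not the fingers or a bolt. Lay the drift back in its rest, and put every old bush and every old bolt into the grey scrap tray, leaving the tray standing level on the bench. Leave the other things on the bench where they are.

Things in the scene. Friction and masses are not known exactly. Their poses are not given: they have to be found in the camera images.
- rocker: Fixed grey cast rocker: a row of three round bosses (62 mm wide, 60 mm long), strapped down on a 270 x 58 mm plate. Origin under the plate's middle, on the bench; x along the row, z up, y along the three 35 mm through bores: entry mouths at y = +30 mm, exit mouths at y = -30 mm. The middle boss is highest, top at 93 mm; straps between bosses reach 87 mm. The bench beyond the exits is clear.
- drift: Drift, 205 mm long, 0.4 kg: aluminium rod 24 mm thick with a square dark grip 28 x 28 x 90 mm. Origin on its axis in the grip, 25 mm behind the grip's front; it balances there and is best held there. Its -y axis points to the nose: grip from y = +65 to -25 mm, rod from there to the flat nose at y = -140 mm. The rod has 5 mm of play all round in a bore.
- drift_nose (a point): Centre of the drift's flat nose.
- rest: Fixed wooden rest of the drift: base 70 x 190 mm, two notched uprights open upward, tops about 75 mm above the bench. Origin on the bench straight below the seat; the drift lies along y, nose to the rest's -y. The uprights are 14 mm thick, at y = -85 mm (holds the rod) and y = +50 mm (holds the grip); take the grip between them from above.
- rest_seat (a point): Where the drift's origin is when the drift lies in its rest: on the drift's axis, 52 mm above the bench.
- tray: Grey open scrap tray, loose (0.9 kg), outside 160 x 200 x 60 mm (own x by y by z), walls and floor 4 mm thick. Origin at the centre of its underside, z up.
- bore_a (a point): Middle of the bore in the end boss towards the rocker's -x, on its axis, 30 mm inside both mouths, 45 mm above the bench.
- bush_a: Old brass bush of that bore; absent in some starts (bore empty). Round body 34 mm wide; origin on its axis, mid-body; body from y = -29 to +29 mm, then at -y a hex collar 50 mm over corners, 8 mm long, outside the exit mouth. Its +y end starts 3 mm inside the entry mouth. 0.2 kg. It sits tight and slides under 6 to 12 N; once out it drops 2 to 4 cm to the bench and hardly rolls.
- bore_b (a point): Middle of the bore in the middle boss, on its axis, 30 mm inside both mouths, 62 mm above the bench.
- bush_b: Old brass bush of that bore; absent in some starts (bore empty). Round body 34 mm wide; origin on its axis, mid-body; body from y = -29 to +29 mm, then at -y a hex collar 50 mm over corners, 20 mm long, outside the exit mouth. Its +y end starts 3 mm inside the entry mouth. 0.2 kg. It sits tight and slides under 6 to 12 N; once out it drops 2 to 4 cm to the bench and hardly rolls.
- bore_c (a point): Middle of the bore in the end boss towards the rocker's +x, on its axis, 30 mm inside both mouths, 45 mm above the bench.
- bush_c: Old brass bush of that bore; absent in some starts (bore empty). Round body 34 mm wide; origin on its axis, mid-body; body from y = -29 to +29 mm, then at -y a hex collar 50 mm over corners, 8 mm long, outside the exit mouth. Its +y end starts 3 mm inside the entry mouth. 0.2 kg. It sits tight and slides under 6 to 12 N; once out it drops 2 to 4 cm to the bench and hardly rolls.
- bolt_a: Old steel hex bolt lying on the bench: shank 18 mm in diameter, head 31 mm across the corners and 11 mm long at its -y end, 86 mm long in all. Origin on its axis, 43 mm from the head's outer face. About 0.15 kg.
- bolt_b: Old steel hex bolt lying on the bench: shank 18 mm in diameter, head 31 mm across the corners and 11 mm long at its -y end, 86 mm long in all. Origin on its axis, 43 mm from the head's outer face. About 0.15 kg.
- marker: Marker pen 135 mm long, a bystander: leave it where it is.
- spring_clamp: Orange spring clamp 120 mm long, a bystander: leave it where it is.
- glue_bottle: Small dropper bottle 34 x 102 mm, a bystander: leave it where it is.

How it is judged (in metres and radians):
On the way:
1. the drift has been pushed right through a bore of the rocker, its nose out at the exit mouth (((y of drift_nose in the frame of rocker below -0.028 m and distance between drift_nose and bore_a below 0.075 m) or (y of drift_nose in the frame of rocker below -0.028 m and distance between drift_nose and bore_b below 0.075 m) or (y of drift_nose in the frame of rocker below -0.028 m and distance between drift_nose and bore_c below 0.075 m))), for 0.05 s.
At the end, for the whole second after the job is handed in: Every bush and every bolt that is present lies at rest inside the tray (its origin between the walls and at most 10 mm above the rim), the tray stands level on the bench (within 0.1 rad), and the drift lies at rest in its rest (origin within 25 mm of the seat, direction within 0.15 rad) (x of bush_a in the frame of tray between -0.076 and 0.076 m and y of bush_a in the frame of tray between -0.096 and 0.096 m and z of each of bush_a, bush_b, bush_c, bolt_a, bolt_b in the frame of tray below 0.07 m and linear speed of each of bush_a, bush_b, bush_c, bolt_a, bolt_b, drift below 0.03 m/s and x of bush_b in the frame of tray between -0.076 and 0.076 m and y of bush_b in the frame of tray between -0.096 and 0.096 m and x of bush_c in the frame of tray between -0.076 and 0.076 m and y of bush_c in the frame of tray between -0.096 and 0.096 m and x of bolt_a in the frame of tray between -0.076 and 0.076 m and y of bolt_a in the frame of tray between -0.096 and 0.096 m and x of bolt_b in the frame of tray between -0.076 and 0.076 m and y of bolt_b in the frame of tray between -0.096 and 0.096 m and angle between tray's own z axis and vertical below 0.1 rad and height (world z) of tray below 0.012 m and distance between drift and rest_seat below 0.025 m and angle between the y axis of drift and the y axis of rest, either way round below 0.15 rad); the robot touches nothing.
It fails at once if a bush is pushed or pulled with the gripper or with a bolt while it is still in its bore (its origin less than 45 mm from the middle of the bore) ((distance between bush_a and bore_a below 0.045 m and (contact force between bush_a and the fingers above 0.5 N or contact force between bush_a and the arm above 0.5 N or contact force between bush_a and bolt_a above 0.5 N or contact force between bush_a and bolt_b above 0.5 N)) or (distance between bush_b and bore_b below 0.045 m and (contact force between bush_b and the fingers above 0.5 N or contact force between bush_b and the arm above 0.5 N or contact force between bush_b and bolt_a above 0.5 N or contact force between bush_b and bolt_b above 0.5 N)) or (distance between bush_c and bore_c below 0.045 m and (contact force between bush_c and the fingers above 0.5 N or contact force between bush_c and the arm above 0.5 N or contact force between bush_c and bolt_a above 0.5 N or contact force between bush_c and bolt_b above 0.5 N))).
It fails at once if one of the loose bystanders (marker, spring clamp, dropper bottle) is moved more than 4 cm (distance of any of marker, spring_clamp, glue_bottle from where it was at the start of the episode above 0.04 m).
Of bush_a, bush_b, bush_c only 2 to 3 are there at a start; the rules pass over those that are not, and their reading is None.
At some moment in a run one of bolt_a, bolt_b, tray may be knocked a few centimetres aside while the robot is not near it.
Once in a run the grip may slacken for a moment while it holds something.
It also fails if it takes over 200 s, if anything falls off the work surface, if the arm or the gripper's body presses on something with over 40 N, if the wrist force passes 120 N, or if a joint passes its speed limit or range.

## Working session

There is one attempt and no reset: what is moved stays moved. The work goes in short steps, Python scripts to look and compute and a tool call to move; the robot and the scene stay as the last step left them, time stands still between calls to the robot, and variables do not carry over. Pictures are saved under pics/ and viewed, at most 14 in all, crops included, and the job is handed in when it is done.

Besides the shell and the picture viewer there is one more tool, called after "Emit:" in YAML: its name, and indented under it one key for each argument. send_rows: Moves the arm, as the interface text tells. Its arguments: {"type":"object","properties":{"rows":{"type":"array","items":{"type":"array","items":{"type":"array","items":{"type":"number"}}}},"grip":{"type":"number"}},"required":["rows"]}

```bash
ls; mkdir -p pics; python3 - <<'E'
from cell import ctrl
import cv2
s=ctrl.read_state();print(s)
for n in("top","side"):
    im=ctrl.get_image(n);cv2.imwrite(f"pics/{n}0.png",im["pixels"][:,:,::-1]);print(n,{k:v for k,v in im.items() if k!="pixels"})
E
```

```text
pics
{'clock': 0.0, 'qpos': array([ 1.28020383,  0.62936984,  0.03842892,  1.51834915, -0.02703288,
        0.99629272, -0.01999633]), 'qd': array([ 8.01379582e-04,  1.93432030e-04,  8.75726087e-04,  7.59780896e-05,
       -1.17540816e-03, -1.02917153e-03, -2.49114066e-03]), 'tau': array([ 5.86218903e-04, -5.63391852e+01,  1.22604668e+00, -1.93438947e+01,
        1.07987429e-02,  1.06688321e-02, -1.60874697e-05]), 'eef_pos': array([ 144.82593452, -633.17032738,  302.97936642]), 'tool_rot': array([-3.13969074e+00, -9.27790397e-06,  2.24789237e-01]), 'force': array([ 0.32680417, -0.91389452,  0.47509083]), 'torque': array([ 0.01170211, -0.03704352,  0.00266371]), 'gripper_force': 0.0, 'width': 85.48322788910957}
top {'fx': 400.52850525806343, 'fy': 400.52850525806343, 'cx': 325.1638498173171, 'cy': 205.2855493447566, 'D': array([-0.0242626,  0.       ,  0.       ,  0.       ,  0.       ]), 'extrinsics': array([[-1.41458916e-02,  9.92859524e-01, -1.18447709e-01,
         4.39824462e+02],
       [-9.99863203e-01, -1.50612360e-02, -6.83622447e-03,
         2.23308749e+01],
       [-8.57137946e-03,  1.18334801e-01,  9.92936758e-01,
         1.12102873e+03],
       [ 0.00000000e+00,  0.00000000e+00,  0.00000000e+00,
         1.00000000e+00]])}
side {'fx': 456.1782963195721, 'fy': 456.1782963195721, 'cx': 318.7627713615311, 'cy': 196.00829180834336, 'D': array([-0.07749553,  0.        ,  0.        ,  0.        ,  0.        ]), 'extrinsics': array([[-9.02778330e-01,  2.75010822e-01, -3.30696741e-01,
         4.79768491e+01],
       [-4.30008992e-01, -5.60767704e-01,  7.07553425e-01,
         1.10946218e+03],
       [ 9.14079694e-03,  7.80966472e-01,  6.24506058e-01,
         1.05000758e+03],
       [ 0.00000000e+00,  0.00000000e+00,  0.00000000e+00,
         1.00000000e+00]])}
```

View pics/top0.png

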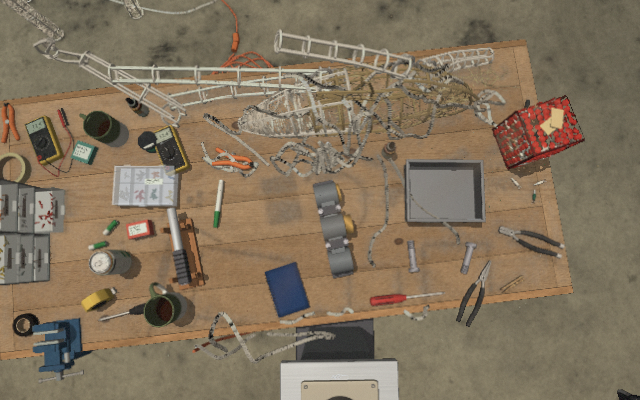

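View pics/side0.png

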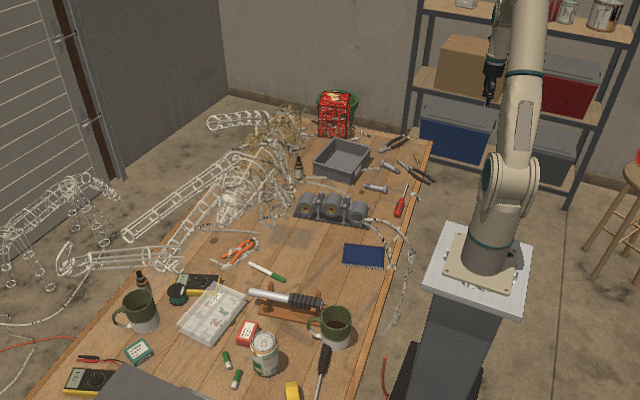

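```bash
python3 - <<'E'
import cv2
im=cv2.imread("pics/top0.png")
cv2.imwrite("pics/c1.png",cv2.resize(im[150:290,305:505],None,fx=4,fy=4,interpolation=cv2.INTER_CUBIC))
cv2.imwrite("pics/c2.png",cv2.resize(im[170:300,150:290],None,fx=4,fy=4,interpolation=cv2.INTER_CUBIC))
E
cat > h.py <<'E'
import numpy as np, cv2
from cell import ctrl
from scipy.spatial.transform import Rotation as R
def cam(name):
    s=ctrl.read_state(); im=ctrl.get_image(name)
    if "extrinsics" not in im:
        T=np.eye(4);T[:3,:3]=R.from_euler('xyz',s["tool_rot"]).as_matrix();T[:3,3]=s["eef_pos"]
        im["extrinsics"]=T@im["mount"]
    return im
def K(im): return np.array([[im["fx"],0,im["cx"]],[0,im["fy"],im["cy"]],[0,0,1]])
def save(im,f): cv2.imwrite(f,im["pixels"][:,:,::-1]); np.savez(f+".npz",E=im["extrinsics"],K=K(im),D=im["D"])
def back(f,uv,z):
    d=np.load(f+".npz");E=d["E"]
    p=cv2.undistortPoints(np.array([[uv]],float),d["K"],d["D"])[0,0]
    r=E[:3,:3]@[p[0],-p[1],-1];o=E[:3,3]
    return (o+r*(z-o[2])/r[2])
def proj(f,P):
    d=np.load(f+".npz");E=d["E"]
    c=(np.atleast_2d(P)-E[:3,3])@E[:3,:3]; c=c*[1,-1,-1]
    return cv2.projectPoints(c,np.zeros(3),np.zeros(3),d["K"],d["D"])[0][:,0]
def rel(p,grasp_off=54,rot=None):
    """shift in tool axes (cm) and rotvec from present pose so TCP points at p (tool down) with yaw"""
    s=ctrl.read_state();Rm=R.from_euler('xyz',s["tool_rot"])
    t=Rm.inv().apply(np.array(p)-s["eef_pos"])/10
    return t, (Rm.inv()*rot).as_rotvec() if rot is not None else None
def down(yaw): return R.from_euler('xyz',[np.pi,0,yaw])
E
python3 - <<'E'
from h import *
for n in("top","side"):
    save(cam(n),f"pics/{n}1.png")
E
```

```text
(no output)
```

View pics/c1.png

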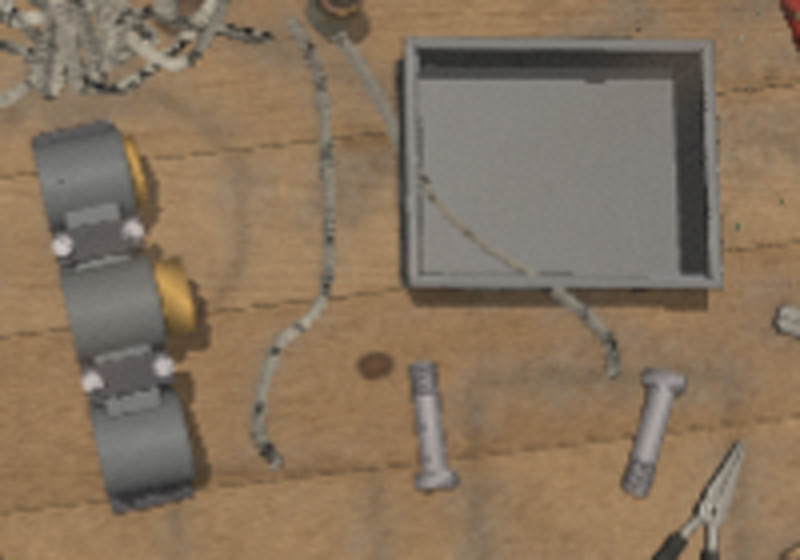

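View pics/c2.png

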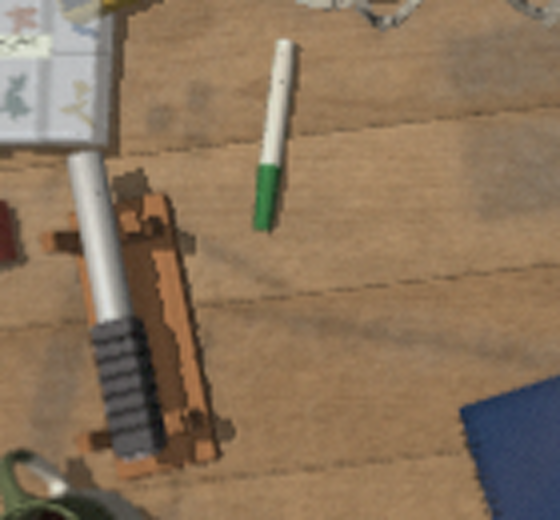

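```bash
python3 - <<'E'
from h import *
f="pics/top1.png"
c1=lambda x,y,z:back(f,(305+x/4-.4,150+y/4-.4),z)
c2=lambda x,y,z:back(f,(150+x/4-.4,170+y/4-.4),z)
for n,p in dict(nose=c2(85,152,64),gfront=c2(115,320,66),gback=c2(137,455,66),marker1=c2(284,40,8),mk2=c2(263,230,8),
 bossC=c1(83,175,62),bossB=c1(112,308,80),bossA=c1(145,455,62),
 trayTL=c1(405,42,60),trayTR=c1(712,40,60),trayBR=c1(720,285,60),trayBL=c1(405,287,60),
 b1end=c1(423,363,10),b1head=c1(436,486,10),b2head=c1(665,375,10),b2end=c1(635,492,10)).items(): print(n,p.round())
im=cam("wrist"); print(im["mount"].round(3),im["fx"],im["cx"],im["cy"],im["D"])
E
```

```text
nose [566. 442.  64.]
gfront [454. 418.  66.]
gback [366. 401.  66.]
marker1 [650. 325.   8.]
mk2 [516. 337.   8.]
bossC [598.  29.  62.]
bossB [508.  11.  80.]
bossA [412.  -9.  62.]
trayTL [ 686. -190.   60.]
trayTR [ 684. -398.   60.]
trayBR [ 518. -393.   60.]
trayBL [ 520. -184.   60.]
b1end [ 471. -204.   10.]
b1head [ 387. -210.   10.]
b2head [ 460. -371.   10.]
b2end [ 381. -346.   10.]
[[-1.0000e-03  9.5600e-01  2.9300e-01  7.4513e+01]
 [ 1.0000e+00  1.0000e-03 -0.0000e+00  5.1600e-01]
 [-1.0000e-03  2.9300e-01 -9.5600e-01 -7.0254e+01]
 [ 0.0000e+00  0.0000e+00  0.0000e+00  1.0000e+00]] 329.74818922433275 317.35700849524204 196.28835328684872 [-0.01404763  0.          0.          0.          0.        ]
```

Emit:
send_rows:
  rows:
    - [[46,-34,-2,0,0,-1.5],[46,-34,-2,0,0,-1.5],[46,-34,-2,0,0,-1.5],[46,-34,-2,0,0,-1.5],[46,-34,-2,0,0,-1.5],[46,-34,-2,0,0,-1.5],[46,-34,-2,0,0,-1.5],[46,-34,-2,0,0,-1.5],[46,-34,-2,0,0,-1.5],[46,-34,-2,0,0,-1.5]]
  grip: 0

```text
clock: 1.25
eef_pos: [471.4, -253.0, 321.7]
tool_rot: [3.141, 0.001, 1.731]
force: [2.0, -1.0, -0.2]
width: 85.0
gripper_force: 0.0
```

```bash
cat >> h.py <<'E'
def go(p,yaw):
    """print shift (cm) and turn in present tool axes to TCP p, tool down"""
    s=ctrl.read_state(); t,r=rel(p,rot=down(yaw)); print("go",t.round(2),r.round(3),"| t",round(s["clock"],1),"pos",s["eef_pos"].round(1),"rot",s["tool_rot"].round(3),"q",s["qpos"].round(2),"w",round(s["width"],1),"F",s["force"].round(1))
E
python3 - <<'E'
from h import *
save(cam("wrist"),"pics/w1.png")
go([500,150,330],2.9)
E
```

```text
go [38.41  9.11 -0.5 ] [ 1.000e-02  1.000e-03 -1.152e+00] | t 1.3 pos [ 478.  -244.2  322.6] rot [ 3.133 -0.004  1.748] q [ 0.71  0.47 -0.42  1.81  0.23  0.91  0.37] w 85.5 F [6.2 6.9 1.6]
```

View pics/w1.png

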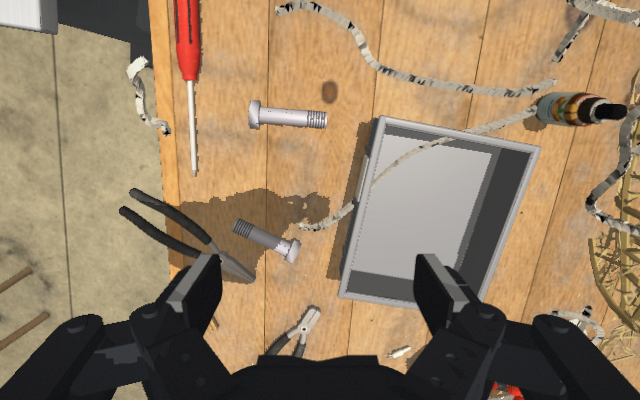

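```bash
python3 - <<'E'
from h import *
f="pics/w1.png"
for n,u,z in [("b1h",(254,115),14),("b1e",(327,119),9),("b2h",(290,252),14),("b2e",(236,226),9),("tTL",(380,117),60),("tTR",(538,148),60),("tBL",(340,296),60),("tBR",(492,302),60),("bottle base",(548,112),10)]: print(n,back(f,u,z).round())
go([429,-207,150],3.21)
E
```

```text
b1h [ 393. -212.   14.]
b1e [ 474. -204.    9.]
b2h [ 455. -373.   14.]
b2e [ 384. -351.    9.]
tTL [ 523. -190.   60.]
tTR [ 688. -195.   60.]
tBL [ 521. -396.   60.]
tBR [ 699. -376.   60.]
bottle base [ 720. -156.   10.]
go [ 4.45 -4.33 17.24] [ 0.01   0.003 -1.462] | t 1.3 pos [ 478.  -244.2  322.6] rot [ 3.133 -0.004  1.748] q [ 0.71  0.47 -0.42  1.81  0.23  0.91  0.37] w 85.5 F [6.2 6.9 1.6]
```

Emit:
send_rows:
  rows:
    - [[4.5,-4,17,0,0,-1.48],[4.5,-4,17,0,0,-1.48],[4.5,-4,17,0,0,-1.48],[4.5,-4,17,0,0,-1.48],[4.5,-4,17,0,0,-1.48],[4.5,-4,17,0,0,-1.48],[4.5,-4,17,0,0,-1.48],[4.5,-4,17,0,0,-1.48],[4.5,-4,17,0,0,-1.48],[4.5,-4,17,0,0,-1.48]]

```text
clock: 2.3
eef_pos: [424.0, -216.7, 151.4]
tool_rot: [-3.141, 0.0, -3.074]
force: [0.1, 0.4, -0.5]
width: 85.2
gripper_force: 0.0
```

Emit:
send_rows:
  rows:
    - [[0,0,0,0,0,0],[0,0,0,0,0,0],[0,0,0,0,0,0]]

```text
clock: 2.6
eef_pos: [424.0, -216.4, 151.4]
tool_rot: [-3.141, -0.0, -3.081]
force: [0.5, 0.8, -0.5]
width: 85.4
gripper_force: 0.0
```

```bash
python3 - <<'E'
from h import *
save(cam("wrist"),"pics/w2.png")
go([432,-208,76],3.24)
print(proj("pics/w2.png",[[393,-212,14],[474,-204,9]]))
E
```

```text
go [-0.85  0.78  7.54] [-0.    -0.    -0.037] | t 2.6 pos [ 424.  -216.3  151.4] rot [-3.141 -0.    -3.08 ] q [ 0.84  0.72 -0.63  2.11  0.81  0.57  1.24] w 85.5 F [ 0.6  0.2 -0.1]
[[328.31035508 167.41173302]
 [331.31631522 275.61075996]]
```

View pics/w2.png

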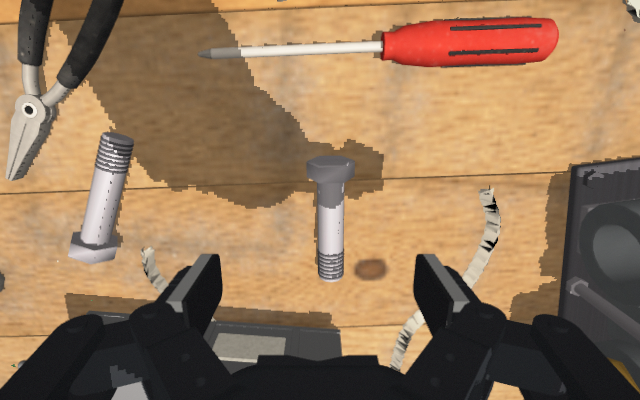

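Emit:
send_rows:
  rows:
    - [[-0.8,0.8,3,0,0,-0.04],[-0.8,0.8,5.5,0,0,-0.04],[-0.8,0.8,7.5,0,0,-0.04],[-0.8,0.8,7.5,0,0,-0.04],[-0.8,0.8,7.5,0,0,-0.04]]

```text
clock: 3.15
eef_pos: [431.6, -207.5, 76.6]
tool_rot: [-3.142, -0.0, -3.038]
force: [-0.0, -0.1, -0.4]
width: 85.3
gripper_force: 0.0
```

Emit:
send_rows:
  rows:
    - [[0,0,0,0,0,0],[0,0,0,0,0,0],[0,0,0,0,0,0],[0,0,0,0,0,0],[0,0,0,0,0,0],[0,0,0,0,0,0],[0,0,0,0,0,0],[0,0,-5,0,0,0],[0,0,-10,0,0,0],[0,0,-12,0,0,0]]
  grip: 255

```text
clock: 4.15
eef_pos: [432.7, -207.6, 199.6]
tool_rot: [-3.14, 0.004, -3.038]
force: [0.3, -0.5, -2.3]
width: 15.7
gripper_force: 59.3
```

```bash
python3 - <<'E'
from h import *
go([600,-335,185],3.24)
go([600,-335,100],3.24)
E
```

```text
go [-15.32 -14.4    1.54] [-0.001  0.004  0.005] | t 4.2 pos [ 432.7 -207.6  199.6] rot [-3.14   0.004 -3.038] q [ 0.89  0.65 -0.74  2.07  0.71  0.68  1.34] w 15.7 F [ 0.3 -0.5 -2.3]
go [-15.29 -14.39  10.04] [-0.001  0.004  0.005] | t 4.2 pos [ 432.7 -207.6  199.6] rot [-3.14   0.004 -3.038] q [ 0.89  0.65 -0.74  2.07  0.71  0.68  1.34] w 15.7 F [ 0.3 -0.5 -2.3]
```

Emit:
send_rows:
  rows:
    - [[-15.3,-14.4,1,0,0,0],[-15.3,-14.4,1,0,0,0],[-15.3,-14.4,1,0,0,0],[-15.3,-14.4,1,0,0,0],[-15.3,-14.4,1,0,0,0],[-15.3,-14.4,6,0,0,0],[-15.3,-14.4,10,0,0,0],[-15.3,-14.4,10.3,0,0,0],[-15.3,-14.4,10.3,0,0,0]]

```text
clock: 5.05
eef_pos: [597.9, -334.8, 92.6]
tool_rot: [3.14, -0.002, -3.038]
force: [0.5, 0.9, -0.2]
width: 15.4
gripper_force: 59.3
```

Emit:
send_rows:
  rows:
    - [[0,0,0,0,0,0],[0,0,0,0,0,0],[0,0,0,0,0,0],[0,0,-5,0,0,0],[0,0,-10,0,0,0],[0,0,-12,0,0,0]]
  grip: 120

```text
clock: 5.65
eef_pos: [601.1, -335.3, 220.1]
tool_rot: [-3.138, 0.008, -3.038]
force: [0.0, 0.2, 0.1]
width: 45.3
gripper_force: 0.0
```

```bash
python3 - <<'E'
from h import *
go([420,-362,170],2.83)
E
```

```text
go [18.33 -0.77  4.86] [-0.002  0.009  0.415] | t 5.7 pos [ 601.1 -335.3  220.1] rot [-3.138  0.008 -3.038] q [ 0.86  0.88 -0.76  1.47  0.65  1.05  1.63] w 45.3 F [0.  0.2 0.1]
```

Emit:
send_rows:
  rows:
    - [[18.3,-0.8,0,0,0,0.42],[18.3,-0.8,4.8,0,0,0.42],[18.3,-0.8,4.8,0,0,0.42],[18.3,-0.8,4.8,0,0,0.42],[18.3,-0.8,4.8,0,0,0.42],[18.3,-0.8,4.8,0,0,0.42],[18.3,-0.8,4.8,0,0,0.42],[18.3,-0.8,4.8,0,0,0.42]]
  grip: 0

```text
clock: 6.45
eef_pos: [419.2, -361.7, 166.3]
tool_rot: [3.141, 0.003, 2.826]
force: [-0.4, -0.2, -1.2]
width: 85.4
gripper_force: 0.0
```

```bash
python3 - <<'E'
from h import *
save(cam("wrist"),"pics/w3.png")
go([421,-361,76],2.83)
print(proj("pics/w3.png",[[456,-372,14],[383,-349,9]]))
E
```

```text
go [-0.15  0.12  9.  ] [ 0.     0.002 -0.004] | t 6.5 pos [ 419.  -361.6  166. ] rot [3.141e+00 2.000e-03 2.826e+00] q [ 1.05  0.76 -0.62  1.9   0.67  0.7   1.29] w 85.3 F [-0.4 -0.6 -0.2]
[[320.57140378 252.95566236]
 [319.63319313 149.50736823]]
```

View pics/w3.png

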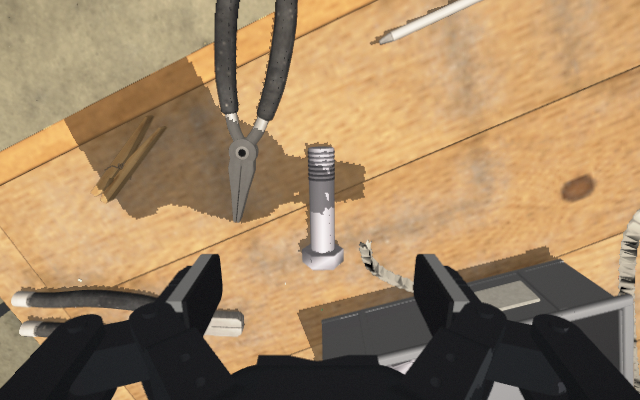

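Emit:
send_rows:
  rows:
    - [[-0.2,0.1,4,0,0,0],[-0.2,0.1,7,0,0,0],[-0.2,0.1,9,0,0,0],[-0.2,0.1,9,0,0,0],[-0.2,0.1,9,0,0,0]]

```text
clock: 7.0
eef_pos: [420.5, -361.3, 75.7]
tool_rot: [3.141, 0.001, 2.826]
force: [-0.5, -0.1, -0.1]
width: 85.5
gripper_force: 0.0
```

Emit:
send_rows:
  rows:
    - [[0,0,0,0,0,0],[0,0,0,0,0,0],[0,0,0,0,0,0],[0,0,0,0,0,0],[0,0,0,0,0,0],[0,0,0,0,0,0],[0,0,0,0,0,0],[0,0,-5,0,0,0],[0,0,-10,0,0,0],[0,0,-12,0,0,0]]
  grip: 255

```text
clock: 8.0
eef_pos: [420.9, -362.2, 199.0]
tool_rot: [-3.141, 0.005, 2.825]
force: [0.4, -1.0, -1.7]
width: 15.9
gripper_force: 58.8
```

```bash
python3 - <<'E'
from h import *
go([602,-295,190],3.1)
E
```

```text
go [-15.11  12.02   0.96] [-0.002  0.005 -0.275] | t 8.0 pos [ 420.9 -362.2  199. ] rot [-3.141  0.005  2.825] q [ 1.08  0.72 -0.66  1.87  0.62  0.76  1.32] w 15.9 F [ 0.4 -1.  -1.7]
```

Emit:
send_rows:
  rows:
    - [[-15.1,12,0,0,0,-0.28],[-15.1,12,0,0,0,-0.28],[-15.1,12,0,0,0,-0.28],[-15.1,12,0,0,0,-0.28],[-15.1,12,0,0,0,-0.28],[-15.1,12,5,0,0,-0.28],[-15.1,12,9.5,0,0,-0.28],[-15.1,12,10,0,0,-0.28],[-15.1,12,10,0,0,-0.28]]

```text
clock: 8.9
eef_pos: [599.3, -294.5, 94.3]
tool_rot: [3.14, -0.003, 3.105]
force: [0.4, -0.2, -0.8]
width: 15.3
gripper_force: 58.8
```

Emit:
send_rows:
  rows:
    - [[0,0,0,0,0,0],[0,0,0,0,0,0],[0,0,0,0,0,0],[0,0,-5,0,0,0],[0,0,-10,0,0,0],[0,0,-15,0,0,0],[0,0,-20,0,0,0],[0,0,-23,0,0,0]]
  grip: 120

```text
clock: 9.7
eef_pos: [601.7, -294.4, 331.6]
tool_rot: [-3.139, 0.007, 3.105]
force: [1.2, 0.6, 0.6]
width: 45.3
gripper_force: 0.0
```

```bash
python3 - <<'E'
from h import *
save(cam("wrist"),"pics/w4.png")
go([520,150,330],3.34)
E
```

```text
go [ 9.97 44.12  0.26] [-0.006  0.013 -0.235] | t 9.8 pos [ 603.3 -294.5  335.8] rot [-3.137  0.013  3.105] q [ 0.83  0.73 -0.8   1.41  0.54  1.21  1.52] w 45.3 F [ 1.4 -0.4  3.5]
```

View pics/w4.png

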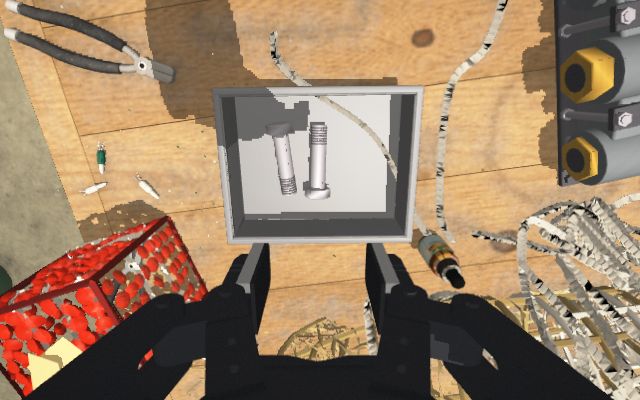

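Emit:
send_rows:
  rows:
    - [[10,44,0,0,0,-0.24],[10,44,0,0,0,-0.24],[10,44,0,0,0,-0.24],[10,44,0,0,0,-0.24],[10,44,0,0,0,-0.24],[10,44,0,0,0,-0.24],[10,44,0,0,0,-0.24],[10,44,0,0,0,-0.24],[10,44,0,0,0,-0.24],[10,44,0,0,0,-0.24]]
  grip: 0

```text
clock: 10.75
eef_pos: [514.0, 157.6, 327.7]
tool_rot: [3.136, 0.004, -2.926]
force: [0.5, -0.1, 0.7]
width: 85.4
gripper_force: 0.0
```

Emit:
send_rows:
  rows:
    - [[0,0,0,0,0,0],[0,0,0,0,0,0],[0,0,0,0,0,0]]

```text
clock: 11.05
eef_pos: [517.2, 146.7, 325.3]
tool_rot: [-3.14, -0.0, -2.942]
force: [-0.2, 0.0, 0.4]
width: 85.6
gripper_force: 0.0
```

```bash
python3 - <<'E'
from h import *
save(cam("wrist"),"pics/w5.png")
go([430,413,220],3.34)
E
```

```text
go [ 3.26 27.83 10.51] [-0.001 -0.     0.002] | t 11.1 pos [517.2 146.8 325.3] rot [-3.141 -0.    -2.942] q [ 0.24  0.57 -0.88  1.79  0.51  1.03  0.93] w 85.2 F [ 0.4  0.4 -0.3]
```

View pics/w5.png

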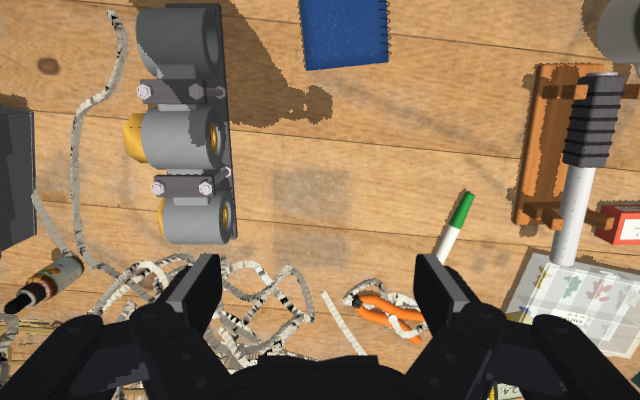

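```bash
python3 - <<'E'
import cv2,numpy as np
im=cv2.imread("pics/w5.png")
a=cv2.resize(im[0:245,120:250],None,fx=2.4,fy=2.4,interpolation=cv2.INTER_CUBIC)
b=cv2.resize(im[50:295,500:640],None,fx=2.4,fy=2.4,interpolation=cv2.INTER_CUBIC)
cv2.imwrite("pics/c3.png",np.hstack([a,b]));print(a.shape)
E
```

```text
(588, 312, 3)
```

View pics/c3.png

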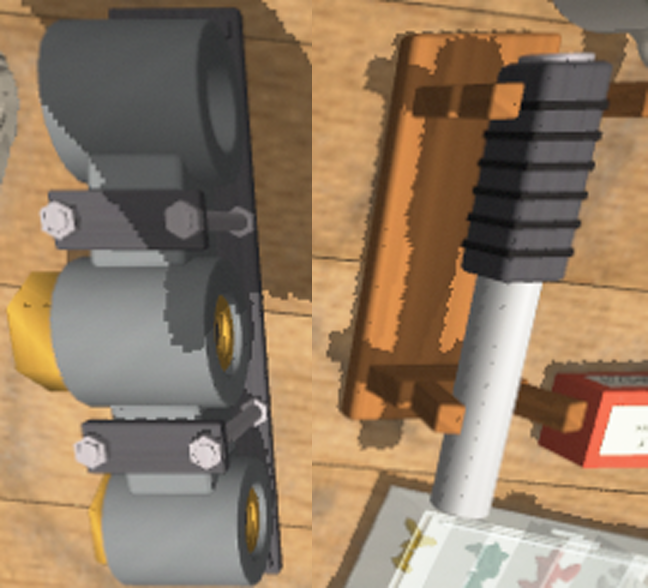

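```bash
python3 - <<'E'
from h import *
f="pics/w5.png"
A=lambda x,y,z:back(f,(120+x/2.4-.3,y/2.4-.3),z)
B=lambda x,y,z:back(f,(500+(x-312)/2.4-.3,50+y/2.4-.3),z)
from scipy.optimize import least_squares
obs=[((222,108),-1,45),((226,335),0,62),((254,516),1,45)]
P=[A(*o,z) for o,_,z in obs]; print(np.round(P,1))
d=P[2]-P[0];d[2]=0;print(np.linalg.norm(d),np.arctan2(d[1],d[0]))
n=B(464,510,52);g=B(509,284,52);gb=B(562,62,64);print(n,g,gb,np.linalg.norm(n-g))
u=(n-g)/np.linalg.norm(n-g);print(u,np.arctan2(u[1],u[0]),"origin",g-25*u,n-140*u)
go([430,413,220],3.34)
E
```

```text
[[417.4  20.4  45. ]
 [505.8  37.   62. ]
 [591.1  54.3  45. ]]
177.01445899860101 0.19312451114124132
[568.99163479 449.07100826  52.        ] [459.87552292 422.59005505  52.        ] [370.85403448 395.24061543  64.        ] 112.283421533411
[0.97179183 0.23584028 0.        ] 0.2380831449196503 origin [435.58072713 416.69404813  52.        ] [432.94077837 416.05336951  52.        ]
go [ 3.26 27.83 10.51] [-0.001 -0.     0.002] | t 11.1 pos [517.2 146.8 325.3] rot [-3.141 -0.    -2.942] q [ 0.24  0.57 -0.88  1.79  0.51  1.03  0.93] w 85.2 F [ 0.4  0.4 -0.3]
```

Emit:
send_rows:
  rows:
    - [[3,28,14,0,0,-0.02],[3,28,14,0,0,-0.02],[3,28,14,0,0,-0.02],[3,28,14,0,0,-0.02],[3,28,14,0,0,-0.02],[3,28,14,0,0,-0.02],[3,28,14,0,0,-0.02],[3,28,14,0,0,-0.02],[3,28,14,0,0,-0.02],[3,28,14,0,0,-0.02]]

```text
clock: 12.1
eef_pos: [432.8, 414.6, 186.0]
tool_rot: [-3.14, 0.001, -2.922]
force: [0.4, 0.3, 0.0]
width: 85.4
gripper_force: 0.0
```

```bash
python3 - <<'E'
from h import *
save(cam("wrist"),"pics/w6.png")
go([433,415,107],3.36)
E
```

```text
go [-0.02  0.02  7.91] [-0.001  0.001  0.001] | t 12.2 pos [432.7 414.8 186.1] rot [-3.141e+00  1.000e-03 -2.922e+00] q [-0.39  0.8  -0.71  1.76  0.68  0.85  0.37] w 85.3 F [ 0.1 -0.2  0.2]
```

View pics/w6.png

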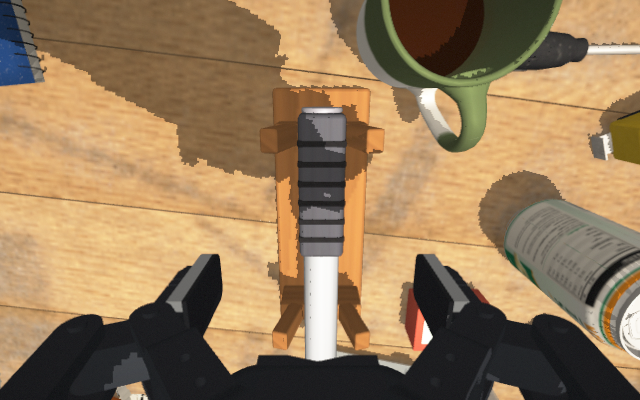

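```bash
python3 - <<'E'
from h import *
f="pics/w6.png"
u=-np.array([np.cos(3.36),np.sin(3.36),0])
for uv,z,off in [((321.5,247),66,-25),((321.5,253),52,-25),((321.5,114),66,65)]:
    p=back(f,uv,z);print(p.round(1),"origin",(p+u*off).round(1))
go([433,415,107],3.36)
E
```

```text
[449. 420.  66.] origin [424.6 414.6  66. ]
[459.9 422.6  52. ] origin [435.5 417.2  52. ]
[369.1 401.9  66. ] origin [432.6 416.   66. ]
go [-0.02  0.02  7.91] [-0.001  0.001  0.001] | t 12.2 pos [432.7 414.8 186.1] rot [-3.141e+00  1.000e-03 -2.922e+00] q [-0.39  0.8  -0.71  1.76  0.68  0.85  0.37] w 85.3 F [ 0.1 -0.2  0.2]
```

Emit:
send_rows:
  rows:
    - [[0,0,4,0,0,0],[0,0.1,7,0,0,0],[0,0.1,8.1,0,0,0],[0,0.1,8.1,0,0,0],[0,0.1,8.1,0,0,0]]

```text
clock: 12.65
eef_pos: [431.3, 418.1, 105.6]
tool_rot: [3.141, 0.001, -2.919]
force: [-0.4, 0.4, 0.2]
width: 85.4
gripper_force: 0.0
```

Emit:
send_rows:
  rows:
    - [[0,0,0,0,0,0],[0,0,0,0,0,0],[0,0,0,0,0,0],[0,0,0,0,0,0],[0,0,0,0,0,0],[0,0,0,0,0,0],[0,0,-2,0,0,0],[0,0,-6,0,0,0],[0,0,-10,0,0,0],[0,0,-12,0,0,0]]
  grip: 255

```text
clock: 13.65
eef_pos: [430.7, 418.8, 226.9]
tool_rot: [3.139, 0.002, -2.918]
force: [0.3, 0.2, -4.4]
width: 27.1
gripper_force: 60.1
```

```bash
python3 - <<'E'
from h import *
ex=np.array([np.cos(.195),np.sin(.195),0]);ey=np.array([-ex[1],ex[0],0])
b=np.array([504.5,38,0])-30*ey
for o in (210,110): print(o,(b+o*ey).round(1))
t=b+215*ey; go([t[0],t[1],200],0.195+np.pi/2)
E
```

```text
210 [469.6 214.6   0. ]
110 [489.  116.5   0. ]
go [  0.72 -20.28   2.65] [ 0.003 -0.     1.599] | t 13.7 pos [430.7 418.8 226.9] rot [ 3.139e+00  2.000e-03 -2.918e+00] q [-0.37  0.76 -0.75  1.72  0.63  0.92  0.41] w 27.1 F [ 0.3  0.2 -4.4]
```

Emit:
send_rows:
  rows:
    - [[0.7,-20.3,2.6,0,0,1.6],[0.7,-20.3,2.6,0,0,1.6],[0.7,-20.3,2.6,0,0,1.6],[0.7,-20.3,2.6,0,0,1.6],[0.7,-20.3,2.6,0,0,1.6],[0.7,-20.3,2.6,0,0,1.6],[0.7,-20.3,2.6,0,0,1.6],[0.7,-20.3,2.6,0,0,1.6],[0.7,-20.3,2.6,0,0,1.6],[0.7,-20.3,2.6,0,0,1.6]]

```text
clock: 14.65
eef_pos: [468.1, 218.2, 197.8]
tool_rot: [-3.14, -0.0, 1.859]
force: [0.1, -0.0, -3.9]
width: 27.3
gripper_force: 60.6
```

Emit:
send_rows:
  rows:
    - [[0,0,0,0,0,0.1],[0,0,0,0,0,0.1],[0,0,0,0,0,0.1]]

```text
clock: 14.95
eef_pos: [468.3, 218.4, 198.0]
tool_rot: [-3.141, 0.0, 1.768]
force: [0.4, -0.4, -4.2]
width: 27.2
gripper_force: 60.6
```

```bash
python3 - <<'E'
from h import *
ex=np.array([np.cos(.195),np.sin(.195),0]);ey=np.array([-ex[1],ex[0],0])
b=np.array([504.5,38,0])-30*ey
t=b+190*ey; go([t[0],t[1],115.6],0.195+np.pi/2)
E
```

```text
go [-2.39  0.06  8.24] [-0.001  0.     0.002] | t 14.9 pos [468.3 218.4 198. ] rot [-3.141  0.     1.768] q [-0.28  0.61 -0.31  1.98  0.31  0.6  -0.6 ] w 27.2 F [ 0.4 -0.4 -4.2]
```

Emit:
send_rows:
  rows:
    - [[-1,0,4,0,0,0],[-2,0,7,0,0,0],[-2.4,0,8.2,0,0,0],[-2.4,0,8.2,0,0,0],[-2.4,0,8.2,0,0,0],[-2.4,0,8.2,0,0,0]]

```text
clock: 15.55
eef_pos: [474.1, 196.0, 117.7]
tool_rot: [3.139, -0.002, 1.766]
force: [0.2, -0.8, -5.0]
width: 27.3
gripper_force: 60.4
```

```bash
python3 - <<'E'
from h import *
s=ctrl.read_state();print(s["eef_pos"],s["tool_rot"])
R0=R.from_euler('xyz',s["tool_rot"]).as_matrix()
ax=-R0[:,0]; o=s["eef_pos"]+53.6*R0[:,2]
ims=[]
ex=np.array([np.cos(.195),np.sin(.195),0]);ey=np.array([-ex[1],ex[0],0])
b=np.array([504.5,38,62])-30*ey
for n in("top","side"):
    f=f"pics/{n}2.png";save(cam(n),f)
    p=proj(f,[o+140*ax,o+25*ax,b+30*ey,b+30*ey+[0,0,31],b-30*ey+[0,0,31]]);print(n,p.round(1))
    im=cv2.imread(f);c=p[2].round().astype(int);k=cv2.resize(im[c[1]-50:c[1]+50,c[0]-50:c[0]+50],None,fx=4,fy=4,interpolation=cv2.INTER_CUBIC);print(c-50)
    ims.append(k)
cv2.imwrite("pics/c4.png",np.hstack(ims))
E
```

```text
[474.0984889  196.0136941  117.71556831] [ 3.13877592e+00 -1.51160242e-03  1.76581288e+00]
top [[314.5 229.7]
 [271.8 238.8]
 [322.3 228.5]
 [322.1 227.7]
 [345.  222.9]]
[272 178]
side [[328.9 213. ]
 [320.4 236.2]
 [330.6 209.5]
 [330.8 202.4]
 [334.8 191.5]]
[281 160]
```

View pics/c4.png

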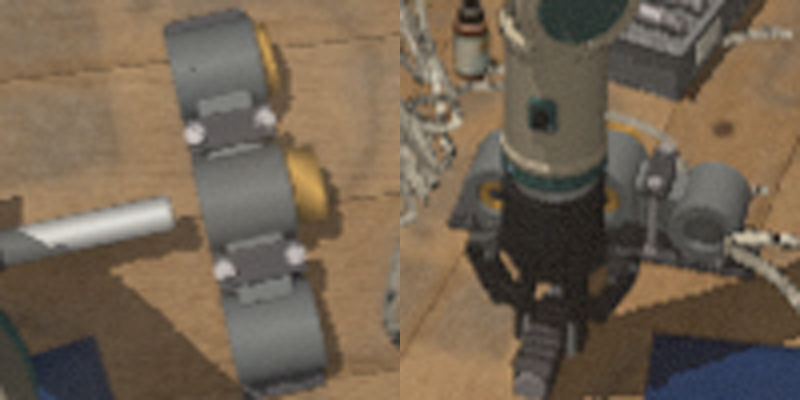

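```bash
python3 - <<'E'
from h import *
f="pics/top2.png";im=cv2.imread(f);hsv=cv2.cvtColor(im,cv2.COLOR_BGR2HSV)
S=hsv[...,1].astype(int);V=hsv[...,2].astype(int)
# rod mask: low saturation, bright
m=((S<40)&(V>110))[215:250,270:320]
ys,xs=np.nonzero(m);
for x in range(278,318,4): 
    r=ys[xs==x-270]+215; print(x,r.min() if len(r) else None,r.max() if len(r) else None,r.mean() if len(r) else None)
# boss mask gray low saturation
for x in range(321,346,3):
    print(x,''.join('#' if S[y,x]<45 and V[y,x]<140 else ('o' if S[y,x]<45 else '.') for y in range(180,275)))
s=np.load(f+".npz")
E
```

```text
278 235 239 237.0
282 234 238 236.0
286 233 238 235.5
290 232 239 235.5
294 231 238 234.5
298 230 238 234.0
302 229 237 233.0
306 228 236 232.0
310 228 235 231.5
314 229 234 231.5
321 ..###########################ooooo############.................................................
324 ..########################################################.....................................
327 .##############################################################ooooo##.........................
330 #################################################################oo####################........
333 ..#############################################################################################
336 ..........################ooo##################################################################
339 ........................##ooo###..#############################################################
342 ....................................###########################################################
345 .................................................#######.##ooooo###############################
```

```bash
cat > fit.py <<'E'
from h import *
from scipy.optimize import minimize
th=np.linspace(0,2*np.pi,40)
def model(x,y,a,d):
    ex=np.array([np.cos(a),np.sin(a),0]);ey=np.array([-ex[1],ex[0],0]);o=np.array([x,y,0]);L=[]
    for k,z,r in((-1,45,31),(0,62,31),(1,45,31)):
        L.append(np.array([o+ex*(k*d+r*np.cos(t))+ey*s+[0,0,z+r*np.sin(t)] for t in th for s in(-30,30)]))
    L.append(np.array([o+ex*i+ey*j+[0,0,z] for i in(-135,135) for j in(-29,29) for z in(0,8)]))
    return L
def fit(f,box,x0,S_=45,V_=170):
    im=cv2.imread(f);u0,v0,u1,v1=box;h=cv2.cvtColor(cv2.resize(im[v0:v1,u0:u1],None,fx=4,fy=4,interpolation=cv2.INTER_CUBIC),cv2.COLOR_BGR2HSV)
    m=((h[...,1]<S_)).astype(np.uint8)
    n,l,st,_=cv2.connectedComponentsWithStats(cv2.morphologyEx(m,cv2.MORPH_OPEN,np.ones((9,9))));m=(l==1+st[1:,4].argmax()).astype(np.uint8)
    def ren(p):
        r=np.zeros_like(m)
        for P in model(*p):
            q=(proj(f,P)-[u0,v0]+.5)*4-.5
            cv2.fillConvexPoly(r,cv2.convexHull((q*16).round().astype(np.int32)),1,shift=4)
        return r
    c=lambda p:float((ren(p)!=m).mean())
    b=minimize(c,x0,method="Nelder-Mead",options=dict(initial_simplex=np.array([x0]+[np.array(x0)+e for e in np.diag([8,8,.05,4])]),maxiter=300))
    r=ren(b.x);cv2.imwrite("pics/dbg.png",np.dstack([m*255,r*255,m*0]))
    return b.x,b.fun,c(x0)
E
python3 - <<'E'
from fit import *
print(fit("pics/top2.png",(305,170,365,285),[510,10,.195,89]))
print(fit("pics/top1.png",(305,170,365,285),[510,10,.195,89]))
print(fit("pics/w5.png",(100,0,260,260),[510,10,.195,89]))
E
```

```text
(array([5.09336520e+02, 9.74943876e+00, 1.99402609e-01, 8.65001915e+01]), np.float64(0.01776268115942029), 0.01818840579710145)
(array([5.08741940e+02, 9.74202538e+00, 2.03263586e-01, 8.77327693e+01]), np.float64(0.018496376811594203), 0.01891304347826087)
(array([5.11211372e+02, 7.63275715e+00, 1.92640944e-01, 8.90713544e+01]), np.float64(0.05949669471153846), 0.06526292067307693)
```

View pics/dbg.png

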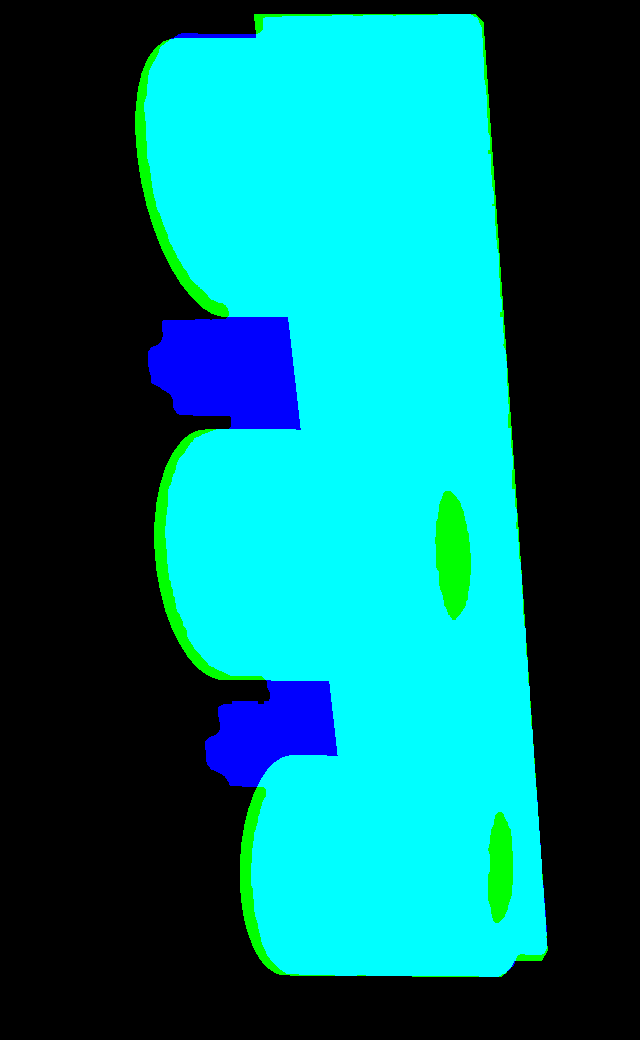

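```bash
cat >> h.py <<'E'
YAW=.194;EX=np.array([np.cos(YAW),np.sin(YAW),0]);EY=np.array([-EX[1],EX[0],0]);O=np.array([511.1,8,0])
def at(k,y): # TCP target: boss k (-1,0,1), drift origin at rocker y
    return O+EX*89*k+EY*y+np.array([0,0,(62 if k==0 else 45)+53.6])
E
python3 - <<'E'
from h import *
for y in(180,135,95): go(at(0,y),YAW+np.pi/2)
E
```

```text
go [-1.14  0.03  0.2 ] [ 0.003 -0.001  0.001] | t 15.7 pos [473.9 195.7 117.6] rot [ 3.139e+00 -1.000e-03  1.766e+00] q [-0.3   0.74 -0.23  2.04  0.4   0.4  -0.64] w 27.1 F [-0.1 -0.8 -4.2]
go [-5.64  0.02  0.2 ] [ 0.003 -0.001  0.001] | t 15.7 pos [473.9 195.7 117.6] rot [ 3.139e+00 -1.000e-03  1.766e+00] q [-0.3   0.74 -0.23  2.04  0.4   0.4  -0.64] w 27.1 F [-0.1 -0.8 -4.2]
go [-9.64  0.02  0.19] [ 0.003 -0.001  0.001] | t 15.7 pos [473.9 195.7 117.6] rot [ 3.139e+00 -1.000e-03  1.766e+00] q [-0.3   0.74 -0.23  2.04  0.4   0.4  -0.64] w 27.1 F [-0.1 -0.8 -4.2]
```

Emit:
send_rows:
  rows:
    - [[-0.6,0,0.2,0,0,0],[-1,0,0.2,0,0,0],[-1.4,0,0.2,0,0,0],[-1.8,0,0.2,0,0,0],[-2.2,0,0.2,0,0,0],[-2.6,0,0.2,0,0,0],[-3,0,0.2,0,0,0],[-3.4,0,0.2,0,0,0]]

```text
clock: 16.45
eef_pos: [478.7, 167.9, 115.0]
tool_rot: [3.139, -0.009, 1.769]
force: [-6.7, 14.5, -0.7]
width: 27.3
gripper_force: 61.1
```

```bash
python3 - <<'E'
from h import *
s=ctrl.read_state();print(s["force"].round(1),s["torque"].round(2))
go(at(0,135),YAW+np.pi/2); go(at(0,92),YAW+np.pi/2)
E
```

```text
[-6.7 14.5 -0.7] [ 2.58  1.14 -0.52]
go [-2.82  0.09 -0.09] [ 0.003 -0.009  0.004] | t 16.4 pos [478.7 167.9 115. ] rot [ 3.139 -0.009  1.769] q [-0.23  0.74 -0.24  2.05  0.41  0.38 -0.59] w 27.3 F [-6.7 14.5 -0.7]
go [-7.12  0.07 -0.13] [ 0.003 -0.009  0.004] | t 16.4 pos [478.7 167.9 115. ] rot [ 3.139 -0.009  1.769] q [-0.23  0.74 -0.24  2.05  0.41  0.38 -0.59] w 27.3 F [-6.7 14.5 -0.7]
```

Emit:
send_rows:
  rows:
    - [[-0.8,0,-0.1,0,0,0],[-1.6,0,-0.1,0,0,0],[-2.4,0,-0.1,0,0,0],[-3.2,0,-0.1,0,0,0],[-4,0,-0.1,0,0,0],[-4.8,0,-0.1,0,0,0]]

```text
clock: 17.05
eef_pos: [488.7, 115.7, 115.4]
tool_rot: [3.141, -0.002, 1.767]
force: [-0.1, -0.1, -3.9]
width: 27.0
gripper_force: 60.6
```

```bash
python3 - <<'E'
from h import *
s=ctrl.read_state();print(s["torque"].round(2), EY@(s["eef_pos"]-O), EX@(s["eef_pos"]-O))
go(at(0,92),YAW+np.pi/2)
E
```

```text
[-0.09  0.03  0.02] 110.03442218604883 -1.1774808663009286
go [-1.8   0.11 -0.02] [ 0.    -0.002  0.003] | t 17.1 pos [488.7 115.7 115.4] rot [ 3.141e+00 -2.000e-03  1.767e+00] q [-0.13  0.74 -0.24  2.06  0.44  0.39 -0.52] w 27.0 F [-0.1 -0.1 -3.9]
```

Emit:
send_rows:
  rows:
    - [[-1,0.1,0,0,0,0],[-2,0.1,0,0,0,0],[-2.5,0.1,0,0,0,0],[-2.5,0.1,0,0,0,0],[-2.5,0.1,0,0,0,0],[0,0.1,0,0,0,0],[4,0.1,0,0,0,0],[8,0.1,0,0,0,0],[8.5,0.1,0,0,0,0],[8.5,0.1,0,0,0,0]]

```text
clock: 18.05
eef_pos: [473.0, 200.1, 115.3]
tool_rot: [3.142, -0.001, 1.769]
force: [-0.4, -0.3, -2.8]
width: 27.1
gripper_force: 60.6
```

```bash
python3 - <<'E'
from h import *
s=ctrl.read_state();print(s["torque"].round(2), EY@(s["eef_pos"]-O), EX@(s["eef_pos"]-O))
save(cam("top"),"pics/top3.png")
go(at(1,190),YAW+np.pi/2)
go(at(1,165),YAW+np.pi/2)
E
```

```text
[-0.05 -0.07 -0.  ] 195.8553663382869 -0.35984656203506193
go [-0.38  8.94  1.66] [-0.001  0.001  0.002] | t 18.1 pos [473.3 198.  115.3] rot [-3.141e+00  1.000e-03  1.766e+00] q [-0.3   0.75 -0.22  2.03  0.4   0.4  -0.64] w 27.0 F [-0.1  0.1 -3.7]
go [-2.88  8.94  1.66] [-0.001  0.001  0.002] | t 18.1 pos [473.3 198.  115.3] rot [-3.141e+00  1.000e-03  1.766e+00] q [-0.3   0.75 -0.22  2.03  0.4   0.4  -0.64] w 27.0 F [-0.1  0.1 -3.7]
```

Emit:
send_rows:
  rows:
    - [[0,4.5,0.5,0,0,0],[-0.3,8.9,1.6,0,0,0],[-0.3,8.9,1.6,0,0,0],[-0.3,8.9,1.6,0,0,0],[-0.3,8.9,1.6,0,0,0]]

```text
clock: 18.6
eef_pos: [560.4, 210.3, 98.9]
tool_rot: [-3.139, 0.001, 1.763]
force: [-0.5, 0.6, -4.0]
width: 27.1
gripper_force: 61.2
```

```bash
python3 - <<'E'
from h import *
go(at(1,160),YAW+np.pi/2)
go(at(1,110),YAW+np.pi/2)
E
```

```text
go [-2.9   0.17  0.03] [-0.003  0.001 -0.001] | t 18.6 pos [560.4 210.3  98.9] rot [-3.139e+00  1.000e-03  1.763e+00] q [-0.24  0.85 -0.26  1.8   0.38  0.55 -0.56] w 27.1 F [-0.5  0.6 -4. ]
go [-7.9   0.17  0.04] [-0.003  0.001 -0.001] | t 18.6 pos [560.4 210.3  98.9] rot [-3.139e+00  1.000e-03  1.763e+00] q [-0.24  0.85 -0.26  1.8   0.38  0.55 -0.56] w 27.1 F [-0.5  0.6 -4. ]
```

Emit:
send_rows:
  rows:
    - [[-0.6,0.1,0,0,0,0],[-1.2,0.1,0,0,0,0],[-1.6,0.1,0,0,0,0],[-2,0.1,0,0,0,0],[-2.4,0.1,0,0,0,0],[-2.8,0.1,0,0,0,0],[-3.2,0.1,0,0,0,0]]

```text
clock: 19.3
eef_pos: [567.1, 188.9, 100.4]
tool_rot: [3.139, -0.011, 1.769]
force: [-6.2, 15.5, 0.3]
width: 27.3
gripper_force: 61.7
```

```bash
python3 - <<'E'
from h import *
s=ctrl.read_state();print(s["torque"].round(2), EY@(s["eef_pos"]-O), EX@(s["eef_pos"]-O))
go(at(1,92),YAW+np.pi/2)
E
```

```text
[ 2.58  1.11 -0.46] 166.75886079179182 89.78646964476705
go [-7.48 -0.11  0.1 ] [ 0.002 -0.011  0.004] | t 19.3 pos [567.1 188.9 100.4] rot [ 3.139 -0.011  1.769] q [-0.19  0.84 -0.28  1.81  0.39  0.54 -0.52] w 27.3 F [-6.2 15.5  0.3]
```

Same signature as bore b; keep pushing.

Emit:
send_rows:
  rows:
    - [[-0.8,0,0,0,0,0],[-1.6,0,0,0,0,0],[-2.4,0,0,0,0,0],[-3.2,0,0,0,0,0],[-4,0,0,0,0,0],[-4.8,0,0,0,0,0],[-5.6,0,0,0,0,0],[-6.4,0,0,0,0,0],[-7,0,0,0,0,0],[-7.4,0,0,0,0,0]]

```text
clock: 20.3
eef_pos: [583.3, 107.0, 99.3]
tool_rot: [-3.142, 0.001, 1.763]
force: [-1.1, 1.9, -3.3]
width: 26.9
gripper_force: 61.2
```

```bash
python3 - <<'E'
from h import *
s=ctrl.read_state();print(s["torque"].round(2), EY@(s["eef_pos"]-O), EX@(s["eef_pos"]-O))
E
```

```text
[0.36 0.14 0.  ] 83.21052603694322 89.896978732397
```

Emit:
send_rows:
  rows:
    - [[2,0,0,0,0,0],[6,0,0,0,0,0],[10,0,0,0,0,0],[11.5,0,0,0,0,0],[11.5,0,0,0,0,0],[11.5,0,-5,0,0,0],[11.5,0,-10,0,0,0],[11.5,0,-12,0,0,0],[11.5,0,-12,0,0,0]]

```text
clock: 21.2
eef_pos: [563.3, 219.6, 222.7]
tool_rot: [3.135, 0.0, 1.762]
force: [0.3, -0.2, -5.2]
width: 27.6
gripper_force: 61.6
```

```bash
python3 - <<'E'
from h import *
f="pics/top4.png";save(cam("top"),f)
go([431,418,225],-2.92)
im=cv2.imread(f);cv2.imwrite("pics/c5.png",cv2.resize(im[160:280,300:500],None,fx=4,fy=4,interpolation=cv2.INTER_CUBIC))
E
```

```text
go [22.02 -9.07 -0.53] [ 1.000e-03  3.000e-03 -1.601e+00] | t 21.2 pos [561.9 219.1 220.2] rot [3.139e+00 1.000e-03 1.762e+00] q [-0.21  0.68 -0.34  1.73  0.31  0.78 -0.51] w 27.3 F [-0.7 -1.  -3.5]
```

View pics/c5.png

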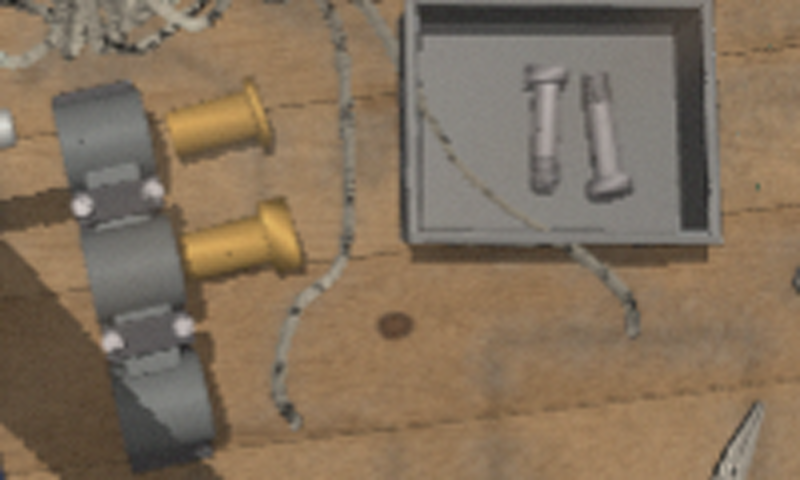

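Emit:
send_rows:
  rows:
    - [[22,-9,-0.5,0,0,-1.6],[22,-9,-0.5,0,0,-1.6],[22,-9,-0.5,0,0,-1.6],[22,-9,-0.5,0,0,-1.6],[22,-9,-0.5,0,0,-1.6],[22,-9,-0.5,0,0,-1.6],[22,-9,-0.5,0,0,-1.6],[22,-9,-0.5,0,0,-1.6],[22,-9,-0.5,0,0,-1.6],[22,-9,-0.5,0,0,-1.6]]

```text
clock: 22.25
eef_pos: [430.1, 417.4, 221.4]
tool_rot: [-3.138, -0.004, -3.013]
force: [-0.0, -1.1, -3.9]
width: 27.2
gripper_force: 61.4
```

Emit:
send_rows:
  rows:
    - [[0,0,0,0,0,-0.1],[0,0,0,0,0,-0.1],[0,0,0,0,0,-0.1]]

```text
clock: 22.55
eef_pos: [430.2, 418.2, 222.4]
tool_rot: [-3.139, -0.003, -2.922]
force: [0.3, 0.2, -3.5]
width: 27.1
gripper_force: 61.4
```

```bash
python3 - <<'E'
from h import *
save(cam("wrist"),"pics/w7.png")
go([431,418,140],-2.92)
go([431,418,106],-2.92)
# check drift nose in hand via wrist image not needed; bushes by colour in top4
im=cv2.imread("pics/top4.png");h=cv2.cvtColor(im,cv2.COLOR_BGR2HSV)[160:240,335:385]
m=((h[...,1]>150)&(h[...,2]>110)&(h[...,0]<30)).astype(np.uint8)
n,l,st,c=cv2.connectedComponentsWithStats(m)
for i in range(1,n):
    if st[i,4]>60:
        ys,xs=np.nonzero(l==i);p=cv2.fitLine(np.c_[xs,ys].astype(np.float32),2,0,.01,.01).ravel();t=(np.c_[xs,ys]-p[2:])@p[:2]
        for e in(t.min(),t.max()):
            q=p[2:]+e*p[:2]+[335,160]; print(i,st[i,4],q.round(1),back("pics/top4.png",q,20).round(1))
E
```

```text
go [-0.09 -0.06  8.29] [-0.002 -0.002 -0.001] | t 22.6 pos [430.1 418.6 222.9] rot [-3.140e+00 -2.000e-03 -2.921e+00] q [-0.37  0.76 -0.76  1.72  0.64  0.92  0.4 ] w 27.3 F [-0.1  0.8 -3.7]
go [-0.1  -0.06 11.69] [-0.002 -0.002 -0.001] | t 22.6 pos [430.1 418.6 222.9] rot [-3.140e+00 -2.000e-03 -2.921e+00] q [-0.37  0.76 -0.76  1.72  0.64  0.92  0.4 ] w 27.3 F [-0.1  0.8 -3.7]
```

Emit:
send_rows:
  rows:
    - [[-0.1,0,5,0,0,0],[-0.1,0,8.5,0,0,0],[-0.1,0,10,0,0,0],[-0.1,0,11,0,0,0],[-0.1,0,11.5,0,0,0],[-0.1,0,11.5,0,0,0]]

```text
clock: 23.2
eef_pos: [431.4, 420.2, 109.9]
tool_rot: [3.141, 0.001, -2.919]
force: [0.2, -1.2, -5.0]
width: 27.3
gripper_force: 61.4
```

```bash
python3 - <<'E'
from h import *
go([431,418,106],-2.92)
im=cv2.imread("pics/top4.png");h=cv2.cvtColor(im,cv2.COLOR_BGR2HSV)[175:240,335:380]
print(h[32-15::6,5::6].reshape(-1,3)[:0], h[13,5:30:4].tolist(), h[45,5:35:4].tolist())
m=((h[...,1]>120)&(h[...,2]>60)&(h[...,0]<40)).astype(np.uint8)
for r in m[::2]: print(''.join('.#'[v] for v in r))
E
```

```text
go [ 0.09 -0.2   0.39] [0.    0.001 0.001] | t 23.2 pos [431.4 420.2 109.9] rot [ 3.141e+00  1.000e-03 -2.919e+00] q [-0.44  0.91 -0.64  1.78  0.79  0.73  0.29] w 27.3 F [ 0.2 -1.2 -5. ]
[] [[17, 104, 154], [18, 142, 165], [18, 142, 179], [18, 137, 193], [18, 135, 196], [18, 137, 193], [19, 134, 186]] [[24, 22, 117], [16, 98, 96], [18, 139, 187], [18, 142, 200], [18, 142, 210], [18, 142, 203], [19, 143, 195], [19, 146, 171]]
.............................................
.............................................
.............................................
..........................###................
........................#####................
................##############...............
.........######################..............
......##########################.............
.......#########################.............
.......###################.##.##.............
........############...........#.............
.........#####...............................
.............................................
.............................................
.............................................
.............................................
.............................................
.............................................
..............................#######........
.............................#########.......
.......................###############.......
...............########################......
..........#############################......
...........#############################.....
...........#############################.....
...........##############################....
............############..#........#.........
..............##.............................
.............................................
.............................................
.............................................
.............................................
.............................................
```

Emit:
send_rows:
  rows:
    - [[0,-0.1,0.3,0,0,0],[0,-0.1,0.4,0,0,0],[0,-0.1,0.4,0,0,0]]

```text
clock: 23.5
eef_pos: [431.8, 419.1, 106.0]
tool_rot: [3.141, 0.001, -2.919]
force: [0.1, -0.4, -3.1]
width: 27.2
gripper_force: 61.5
```

Emit:
send_rows:
  rows:
    - [[0,0,0,0,0,0],[0,0,0,0,0,0],[0,0,0,0,0,0],[0,0,0,0,0,0],[0,0,0,0,0,0],[0,0,0,0,0,0],[0,0,-3,0,0,0],[0,0,-7,0,0,0],[0,0,-8,0,0,0],[0,0,-8,0,0,0]]
  grip: 0

```text
clock: 24.5
eef_pos: [431.9, 419.8, 187.2]
tool_rot: [3.14, 0.003, -2.919]
force: [0.3, -1.2, 0.2]
width: 85.5
gripper_force: 0.0
```

```bash
python3 - <<'E'
from h import *
save(cam("wrist"),"pics/w8.png")
s=ctrl.read_state();print(s["eef_pos"],s["tool_rot"])
a=cv2.imread("pics/w6.png");b=cv2.imread("pics/w8.png")
for f,im in(("pics/w6.png",a),("pics/w8.png",b)):
    h=cv2.cvtColor(im,cv2.COLOR_BGR2HSV)
    m=((h[...,1]<45))[100:350,280:365]
    for v in (10,60,120,170,220):
        x=np.nonzero(m[v])[0]+280; print(f,v+100,x.min(),x.max(),x.mean().round(1),back(f,(x.mean(),v+100),55).round())
    col=h[90:330,315:328,2].mean(1); g=np.diff(col); print([int(i)+90 for i in np.argsort(-abs(g))[:8]])
E
```

```text
[431.58411737 418.78886587 185.58500285] [ 3.14156379e+00  9.72102411e-04 -2.91874236e+00]
pics/w6.png 110 302 342 322.0 [367. 402.  55.]
pics/w6.png 160 299 344 321.5 [397. 408.  55.]
pics/w6.png 220 299 343 321.0 [435. 417.  55.]
pics/w6.png 270 304 337 320.5 [471. 424.  55.]
pics/w6.png 320 305 336 320.5 [511. 433.  55.]
[112, 256, 107, 255, 224, 108, 219, 242]
pics/w8.png 110 296 335 315.5 [368. 404.  55.]
pics/w8.png 160 293 338 315.5 [397. 410.  55.]
pics/w8.png 220 294 337 315.5 [436. 419.  55.]
pics/w8.png 270 300 332 316.0 [472. 427.  55.]
pics/w8.png 320 301 332 316.5 [512. 437.  55.]
[113, 108, 255, 256, 219, 109, 224, 141]
```

Emit:
send_rows:
  rows:
    - [[0,0,-5,0,0,0],[-0.6,-5,-10,0,0,0.1],[-0.6,-49.3,-11.5,0,0,1.59],[-0.6,-49.3,-11.5,0,0,1.59],[-0.6,-49.3,-11.5,0,0,1.59],[-0.6,-49.3,-11.5,0,0,1.59],[-0.6,-49.3,-11.5,0,0,1.59],[-0.6,-49.3,-11.5,0,0,1.59],[-0.6,-49.3,-11.5,0,0,1.59],[-0.6,-49.3,-11.5,0,0,1.59]]

```text
clock: 25.55
eef_pos: [532.5, -6.0, 295.1]
tool_rot: [-3.139, -0.001, 2.058]
force: [0.4, -0.5, -0.3]
width: 85.4
gripper_force: 0.0
```

```bash
python3 - <<'E'
from h import *
go([560,-50,300],1.77)
E
```

```text
go [-5.18  0.37 -0.49] [-0.003 -0.001  0.288] | t 25.6 pos [532.5  -6.  295.1] rot [-3.139e+00 -1.000e-03  2.058e+00] q [ 0.3   0.51 -0.51  1.84  0.32  0.87  0.13] w 85.4 F [ 0.4 -0.5 -0.3]
```

Emit:
send_rows:
  rows:
    - [[-4,0.4,-0.5,0,0,0.29],[-4,0.4,-0.5,0,0,0.29],[-4,0.4,-0.5,0,0,0.29],[-4,0.4,-0.5,0,0,0.29],[-4,0.4,-0.5,0,0,0.29],[-4,0.4,-0.5,0,0,0.29]]

```text
clock: 26.15
eef_pos: [555.2, -35.7, 301.2]
tool_rot: [-3.141, -0.001, 1.778]
force: [0.1, -0.3, -0.4]
width: 85.1
gripper_force: 0.0
```

```bash
cat > bush.py <<'E'
from h import *
def bushes(f):
    h=cv2.cvtColor(cv2.imread(f),cv2.COLOR_BGR2HSV)
    m=((h[...,1]>125)&(h[...,2]>70)&(h[...,0]>13)&(h[...,0]<26)).astype(np.uint8)
    m=cv2.morphologyEx(m,cv2.MORPH_OPEN,np.ones((5,5)))
    n,l,st,c=cv2.connectedComponentsWithStats(m);out=[]
    for i in range(1,n):
        if st[i,4]<1000: continue
        ys,xs=np.nonzero(l==i);g=np.array([back(f,(x,y),20)[:2] for x,y in zip(xs[::7],ys[::7])])
        mu=g.mean(0);w=np.linalg.svd(g-mu,full_matrices=False)[2][0];w*=-np.sign(w@EY[:2]);t=(g-mu)@w
        nrm=np.array([-w[1],w[0]]);s=(g-mu)@nrm
        prof=[(round(float(a)),round(float(np.ptp(s[(t>a)&(t<a+8)])))) for a in np.arange(t.min(),t.max()-4,8)]
        lo=t<t.min()+35;k=np.polyfit(t,s,1)
        print(st[i],"mean",mu.round(1),"dir(collar)",w.round(3),"yaw",np.arctan2(-w[1],-w[0]).round(3),"ends",(mu+w*t.min()).round(1),(mu+w*t.max()).round(1),"L",np.ptp(t).round(1),prof)
E
python3 - <<'E'
from bush import *
save(cam("wrist"),"pics/w9.png")
bushes("pics/w9.png")
go([560,-50,300],1.77)
E
```

```text
[  43    0   48  278 4587] mean [286.6 -62.5] dir(collar) [ 0.103 -0.995] yaw 1.674 ends [272.6  71.6] [ 303.7 -227.1] L 300.3 [(-135, 19), (-127, 18), (-119, 20), (-111, 20), (-103, 18), (-95, 17), (-87, 9), (-79, 11), (-71, 10), (-63, 10), (-55, 15), (-47, 20), (-39, 16), (-31, 13), (-23, 18), (-15, 19), (-7, 19), (1, 20), (9, 19), (17, 18), (25, 19), (33, 17), (41, 19), (49, 19), (57, 17), (65, 19), (73, 19), (81, 17), (89, 17), (97, 18), (105, 17), (113, 18), (121, 17), (129, 18), (137, 18), (145, 19), (153, 17), (161, 5)]
[ 167    0  123   85 6777] mean [440.7  70.7] dir(collar) [-0.928 -0.373] yaw 0.382 ends [502.3  95.5] [383.   47.5] L 128.6 [(-66, 26), (-58, 52), (-50, 71), (-42, 71), (-34, 72), (-26, 53), (-18, 49), (-10, 59), (-2, 65), (6, 42), (14, 65), (22, 77), (30, 77), (38, 77), (46, 57), (54, 40)]
[ 268  157   45   71 2431] mean [529.9 -73.6] dir(collar) [ 0.217 -0.976] yaw 1.79 ends [520.7 -32.2] [ 538.3 -111.1] L 80.9 [(-42, 35), (-34, 36), (-26, 34), (-18, 37), (-10, 39), (-2, 34), (6, 47), (14, 50), (22, 50), (30, 43)]
[ 345  160   45   66 2158] mean [615.  -55.2] dir(collar) [ 0.274 -0.962] yaw 1.849 ends [604.3 -17.7] [625.3 -91.5] L 76.7 [(-39, 34), (-31, 34), (-23, 33), (-15, 33), (-7, 33), (1, 34), (9, 33), (17, 48), (25, 50), (33, 26)]
go [-1.47  0.17  0.14] [-0.    -0.     0.007] | t 26.2 pos [555.3 -35.9 301.4] rot [-3.141 -0.     1.777] q [ 0.3   0.52 -0.43  1.78  0.27  0.9  -0.04] w 85.3 F [-0.4  0.6  0.3]
```

```bash
python3 - <<'E'
from h import *
go([615.3,-56.2,150],1.849)
go([615.3,-56.2,84],1.849)
E
```

```text
go [-3.22  5.46 15.14] [-0.    -0.    -0.072] | t 26.2 pos [555.3 -35.9 301.4] rot [-3.141 -0.     1.777] q [ 0.3   0.52 -0.43  1.78  0.27  0.9  -0.04] w 85.3 F [-0.4  0.6  0.3]
go [-3.22  5.46 21.74] [-0.    -0.    -0.072] | t 26.2 pos [555.3 -35.9 301.4] rot [-3.141 -0.     1.777] q [ 0.3   0.52 -0.43  1.78  0.27  0.9  -0.04] w 85.3 F [-0.4  0.6  0.3]
```

Emit:
send_rows:
  rows:
    - [[-3.2,5.5,5,0,0,-0.07],[-3.2,5.5,10,0,0,-0.07],[-3.2,5.5,14,0,0,-0.07],[-3.2,5.5,14,0,0,-0.07],[-3.2,5.5,14,0,0,-0.07],[-3.2,5.5,17,0,0,-0.07],[-3.2,5.5,20,0,0,-0.07],[-3.2,5.5,21.7,0,0,-0.07],[-3.2,5.5,21.7,0,0,-0.07]]
  grip: 55

```text
clock: 27.1
eef_pos: [615.5, -56.6, 84.6]
tool_rot: [-3.14, -0.0, 1.845]
force: [-0.7, 0.2, -0.4]
width: 67.2
gripper_force: 0.0
```

Emit:
send_rows:
  rows:
    - [[0,0,0,0,0,0],[0,0,0,0,0,0],[0,0,0,0,0,0],[0,0,0,0,0,0],[0,0,0,0,0,0],[0,0,0,0,0,0],[0,0,-3,0,0,0],[0,0,-8,0,0,0],[0,0,-12,0,0,0],[0,0,-12,0,0,0]]
  grip: 255

```text
clock: 28.1
eef_pos: [619.6, -56.6, 211.5]
tool_rot: [3.13, 0.004, 1.844]
force: [1.8, 0.2, -2.9]
width: 31.8
gripper_force: 61.1
```

```bash
python3 - <<'E'
from h import *
go([600,-225,200],2.6)
im=cam("top");save(im,"pics/top5.png")
a=cv2.imread("pics/top4.png").astype(int);b=cv2.imread("pics/top5.png").astype(int)
d=abs(a-b).sum(2)[150:225,395:490];print("tray diff",d.mean(),(d>60).sum())
E
```

```text
go [-15.68  -6.45   1.13] [ 0.01   0.008 -0.756] | t 28.1 pos [619.6 -56.6 211.5] rot [3.13  0.004 1.844] q [ 0.28  0.72 -0.39  1.69  0.36  0.79  0.  ] w 31.8 F [ 1.8  0.2 -2.9]
tray diff 40.0741052631579 1372
```

```bash
cat > tray.py <<'E'
from h import *
def tray(f,box=(370,120,540,260)):
    u0,v0,u1,v1=box
    h=cv2.cvtColor(cv2.imread(f),cv2.COLOR_BGR2HSV)[v0:v1,u0:u1]
    m=(h[...,1]<50).astype(np.uint8);m=cv2.morphologyEx(m,cv2.MORPH_OPEN,np.ones((3,3)))
    n,l,st,c=cv2.connectedComponentsWithStats(m);i=1+st[1:,4].argmax()
    p=cv2.findContours((l==i).astype(np.uint8),0,2)[0];p=max(p,key=len)
    q=cv2.boxPoints(cv2.minAreaRect(p))+[u0,v0];c=[back(f,x,55)[:2].round() for x in q]
    print(f,st[i],[x.tolist() for x in c],"centre",np.mean(c,0))
E
python3 - <<'E'
from tray import *
for i in(1,4,5):tray(f"pics/top{i}.png")
E
```

```text
pics/top1.png [  31   39   85   67 4977] [[690.0, -178.0], [687.0, -407.0], [508.0, -396.0], [511.0, -172.0]] centre [ 599.   -288.25]
pics/top4.png [  26   38   84   67 4954] [[693.0, -165.0], [690.0, -391.0], [511.0, -380.0], [514.0, -158.0]] centre [ 602.  -273.5]
pics/top5.png [  49   38   61   63 2353] [[693.0, -227.0], [690.0, -391.0], [521.0, -380.0], [524.0, -220.0]] centre [ 607.  -304.5]
```

```bash
python3 - <<'E'
from h import *
go([610,-226,190],3.1)
E
```

```text
go [-16.06  -5.33   1.85] [ 0.005  0.007 -1.256] | t 28.1 pos [617.8 -57.  208.5] rot [3.135e+00 2.000e-03 1.844e+00] q [ 0.28  0.72 -0.39  1.69  0.36  0.79 -0.  ] w 31.9 F [-0.7  0.6 -2.5]
```

Emit:
send_rows:
  rows:
    - [[-16.1,-5.3,0,0,0,-1.26],[-16.1,-5.3,0,0,0,-1.26],[-16.1,-5.3,0,0,0,-1.26],[-16.1,-5.3,0,0,0,-1.26],[-16.1,-5.3,0,0,0,-1.26],[-16.1,-5.3,0,0,0,-1.26],[-16.1,-5.3,0,0,0,-1.26],[-16.1,-5.3,0,0,0,-1.26],[-16.1,-5.3,2,0,0,-1.26],[-16.1,-5.3,2,0,0,-1.26]]

```text
clock: 29.15
eef_pos: [605.8, -226.4, 180.9]
tool_rot: [3.14, -0.007, 3.105]
force: [-0.1, -1.4, -3.4]
width: 31.7
gripper_force: 60.9
```

```bash
python3 - <<'E'
from tray import *
go([610,-226,96],3.1)
save(cam("top"),"pics/top6.png"); tray("pics/top6.png")
E
```

```text
go [-0.48  0.04  8.49] [ 0.001 -0.007  0.005] | t 29.1 pos [ 605.8 -226.4  180.9] rot [ 3.14  -0.007  3.105] q [ 0.72  0.87 -0.72  1.61  0.68  0.93  1.28] w 31.7 F [-0.1 -1.4 -3.4]
pics/top6.png [  26   38   84   86 3250] [[597.0, -94.0], [734.0, -218.0], [553.0, -410.0], [421.0, -286.0]] centre [ 576.25 -252.  ]
```

Component bounds still start at (396,158): the tray stands as in top4. Lower and release.

Emit:
send_rows:
  rows:
    - [[-0.4,0,4,0,0,0],[-0.4,0,7,0,0,0],[-0.4,0,8.4,0,0,0],[-0.4,0,8.4,0,0,0],[-0.4,0,8.4,0,0,0]]

```text
clock: 29.7
eef_pos: [613.2, -226.2, 101.7]
tool_rot: [3.142, 0.002, 3.104]
force: [0.2, 0.0, -2.8]
width: 31.7
gripper_force: 60.9
```

Emit:
send_rows:
  rows:
    - [[0,0,0,0,0,0],[0,0,0,0,0,0],[0,0,0,0,0,0],[0,0,0,0,0,0],[0,0,-4,0,0,0],[0,0,-9,0,0,0],[0,0,-13,0,0,0],[0,0,-16,0,0,0]]
  grip: 120

```text
clock: 30.5
eef_pos: [613.2, -226.2, 264.0]
tool_rot: [-3.141, 0.003, 3.105]
force: [0.3, 0.6, -0.6]
width: 45.4
gripper_force: 0.0
```

```bash
python3 - <<'E'
from bush import *
go([529.4,-71.2,220],1.79)
save(cam("wrist"),"pics/w10.png"); bushes("pics/w10.png")
E
```

```text
go [ 8.96 15.18  4.36] [0.002 0.003 1.315] | t 30.5 pos [ 613.2 -226.2  264. ] rot [-3.141e+00  3.000e-03  3.105e+00] q [ 0.74  0.78 -0.78  1.54  0.6   1.07  1.35] w 45.4 F [ 0.3  0.6 -0.6]
[ 444   47  105   68 4151] mean [527.8 -63.7] dir(collar) [ 0.191 -0.982] yaw 1.763 ends [518.8 -17.6] [ 536.2 -107.1] L 91.2 [(-47, 27), (-39, 32), (-31, 34), (-23, 33), (-15, 33), (-7, 35), (1, 37), (9, 44), (17, 50), (25, 49), (33, 49)]
[ 292  135   50   72 2346] mean [ 609.3 -227.7] dir(collar) [ 0.993 -0.121] yaw 3.021 ends [ 574.3 -223.4] [ 646.2 -232.1] L 72.4 [(-35, 30), (-27, 27), (-19, 28), (-11, 29), (-3, 29), (5, 33), (13, 32), (21, 48), (29, 48)]
```

Emit:
send_rows:
  rows:
    - [[9,15.2,2,0,0,1.31],[9,15.2,4,0,0,1.31],[9,15.2,4,0,0,1.31],[9,15.2,4,0,0,1.31],[9,15.2,4,0,0,1.31],[9,15.2,4,0,0,1.31],[9,15.2,4,0,0,1.31],[9,15.2,4,0,0,1.31],[9,15.2,4,0,0,1.31],[9,15.2,8,0,0,1.31]]
  grip: 55

```text
clock: 31.55
eef_pos: [531.8, -71.1, 184.2]
tool_rot: [3.131, 0.004, 1.792]
force: [1.2, 0.0, -1.3]
width: 67.0
gripper_force: 0.0
```

```bash
python3 - <<'E'
from bush import *
go([529.4,-71.2,84],1.79)
save(cam("wrist"),"pics/w11.png"); bushes("pics/w11.png")
E
```

```text
go [ 0.08 -0.35 10.02] [0.011 0.004 0.002] | t 31.6 pos [531.8 -71.1 184.2] rot [3.131 0.004 1.792] q [ 0.32  0.66 -0.36  1.95  0.4   0.6  -0.08] w 67.0 F [ 1.2  0.  -1.3]
[ 280  140   67  111 5407] mean [530.2 -73.2] dir(collar) [ 0.234 -0.972] yaw 1.807 ends [519.6 -29.2] [ 539.7 -112.7] L 85.9 [(-45, 33), (-37, 34), (-29, 34), (-21, 31), (-13, 34), (-5, 34), (3, 42), (11, 50), (19, 51), (27, 50), (35, 38)]
[   0  207   38  178 2683] mean [ 308.6 -221.8] dir(collar) [ 0.083 -0.997] yaw 1.653 ends [ 300.9 -129.1] [ 315.2 -301.5] L 173.0 [(-93, 1), (-85, 3), (-77, 5), (-69, 6), (-61, 8), (-53, 10), (-45, 14), (-37, 13), (-29, 17), (-21, 18), (-13, 17), (-5, 6), (3, 2), (11, 13), (19, 18), (27, 13), (35, 18), (43, 17), (51, 20), (59, 16), (67, 13), (75, 6)]
```

Emit:
send_rows:
  rows:
    - [[0.4,-0.2,4,0,0,0],[0.4,-0.2,7.5,0,0,0],[0.4,-0.2,10,0,0,0],[0.4,-0.2,10,0,0,0],[0.4,-0.2,10,0,0,0]]

```text
clock: 32.1
eef_pos: [525.3, -67.5, 81.0]
tool_rot: [-3.141, -0.0, 1.795]
force: [0.4, 0.7, 0.2]
width: 67.2
gripper_force: 0.0
```

Emit:
send_rows:
  rows:
    - [[0,0,0,0,0,0],[0,0,0,0,0,0],[0,0,0,0,0,0],[0,0,0,0,0,0],[0,0,0,0,0,0],[0,0,0,0,0,0],[0,0,-3,0,0,0],[0,0,-8,0,0,0],[0,0,-12,0,0,0],[0,0,-12,0,0,0]]
  grip: 255

```text
clock: 33.1
eef_pos: [528.2, -67.9, 206.2]
tool_rot: [3.131, 0.003, 1.794]
force: [1.2, -1.0, -2.1]
width: 32.2
gripper_force: 60.9
```

```bash
python3 - <<'E'
from h import *
go([612,-300,195],3.1)
E
```

```text
go [-24.49   3.02   1.23] [ 0.007  0.01  -1.306] | t 33.1 pos [528.2 -67.9 206.2] rot [3.131e+00 3.000e-03 1.794e+00] q [ 0.34  0.62 -0.39  1.94  0.38  0.64 -0.08] w 32.2 F [ 1.2 -1.  -2.1]
```

Emit:
send_rows:
  rows:
    - [[-12,1.5,0,0,0,-1.31],[-24.5,3,0,0,0,-1.31],[-24.5,3,0,0,0,-1.31],[-24.5,3,0,0,0,-1.31],[-24.5,3,0,0,0,-1.31],[-24.5,3,0,0,0,-1.31],[-24.5,3,0,0,0,-1.31],[-24.5,3,0,0,0,-1.31],[-24.5,3,0,0,0,-1.31],[-24.5,3,2,0,0,-1.31]]

```text
clock: 34.1
eef_pos: [609.7, -300.5, 181.8]
tool_rot: [-3.141, 0.003, 3.107]
force: [0.5, 0.2, -2.7]
width: 32.0
gripper_force: 60.8
```

```bash
python3 - <<'E'
from tray import *
go([612,-300,112],3.1)
save(cam("top"),"pics/top7.png")
# right/left rim check along rows
h=cv2.cvtColor(cv2.imread("pics/top7.png"),cv2.COLOR_BGR2HSV);g=cv2.cvtColor(cv2.imread("pics/top4.png"),cv2.COLOR_BGR2HSV)
for n,k in(("now",h),("top4",g)): print(n,[ (k[170,u]//10).tolist() for u in (468,472,476,478,480,484)],(k[...,1][150:230,380:500]<50).sum(0)[::6].tolist())
E
```

```text
go [-0.2   0.06  6.98] [-0.001  0.003  0.007] | t 34.1 pos [ 609.7 -300.5  181.8] rot [-3.141e+00  3.000e-03  3.107e+00] q [ 0.81  0.92 -0.75  1.52  0.7   0.99  1.4 ] w 32.0 F [ 0.5  0.2 -2.7]
now [[1, 5, 10], [1, 5, 8], [1, 5, 8], [1, 5, 8], [1, 5, 7], [2, 5, 7]] [3, 53, 6, 7, 63, 60, 38, 39, 63, 63, 63, 57, 41, 34, 60, 41, 46, 8, 31, 24]
top4 [[1, 2, 9], [2, 4, 7], [1, 1, 12], [1, 4, 12], [1, 10, 15], [1, 10, 14]] [3, 53, 5, 7, 63, 63, 63, 63, 63, 62, 63, 67, 64, 62, 62, 59, 62, 0, 0, 0]
```

Tray is unchanged (left rim column same). Lower and release.

Emit:
send_rows:
  rows:
    - [[-0.2,0,4,0,0,0],[-0.2,0,6.5,0,0,0],[-0.2,0,6.8,0,0,0],[-0.2,0,6.8,0,0,0]]

```text
clock: 34.55
eef_pos: [610.4, -299.8, 111.9]
tool_rot: [3.141, -0.002, 3.105]
force: [0.2, -0.3, -1.7]
width: 32.0
gripper_force: 60.7
```

Emit:
send_rows:
  rows:
    - [[0,0,0,0,0,0],[0,0,0,0,0,0],[0,0,0,0,0,0],[0,0,0,0,0,0],[0,0,-4,0,0,0],[0,0,-9,0,0,0],[0,0,-14,0,0,0],[0,0,-19,0,0,0],[0,0,-22,0,0,0],[0,0,-22,0,0,0]]
  grip: 120

```text
clock: 35.55
eef_pos: [613.2, -299.8, 339.1]
tool_rot: [-3.139, 0.01, 3.104]
force: [0.7, 0.8, 0.1]
width: 45.0
gripper_force: 0.0
```

Emit:
send_rows:
  rows:
    - [[18,5,0,0,0,0],[18,5,0,0,0,0],[18,5,0,0,0,0],[18,5,0,0,0,0],[18,5,0,0,0,0],[18,5,0,0,0,0],[18,5,0,0,0,0]]

```text
clock: 36.25
eef_pos: [434.0, -243.9, 332.7]
tool_rot: [3.142, 0.002, 3.104]
force: [-0.1, 0.0, -0.5]
width: 45.4
gripper_force: 0.0
```

```bash
python3 - <<'E'
from bush import *
from tray import tray
save(cam("top"),"pics/top8.png");tray("pics/top8.png")
save(cam("wrist"),"pics/w12.png"); bushes("pics/w12.png"); go([600,0,300],3)
# bystander & drift: change against first picture
a=cv2.imread("pics/top1.png").astype(int);b=cv2.imread("pics/top8.png").astype(int)
d=(abs(a-b).sum(2)>70).astype(np.uint8);d=cv2.morphologyEx(d,cv2.MORPH_OPEN,np.ones((3,3)))
n,l,st,c=cv2.connectedComponentsWithStats(d);print(st[1:][st[1:,4]>12])
h=cv2.cvtColor(cv2.imread("pics/top8.png"),cv2.COLOR_BGR2HSV)[150:230,385:490]
m=(h[...,1]>120)&(h[...,0]>13)&(h[...,0]<26);t=(h[...,1]<50)
for r in range(0,80,2): print(''.join('B' if m[r,x] else '#' if t[r,x] and h[r,x,2]<140 else 'o' if t[r,x] else '.' for x in range(105)))
E
```

```text
pics/top8.png [  26   38   84   67 4183] [[693.0, -165.0], [690.0, -391.0], [511.0, -380.0], [514.0, -158.0]] centre [ 602.  -273.5]
[ 313    0  221   41 3822] mean [ 284.1 -137.1] dir(collar) [ 0.088 -0.996] yaw 1.659 ends [273.3 -15.7] [ 293.6 -244.8] L 230.0 [(-122, 3), (-114, 8), (-106, 11), (-98, 9), (-90, 10), (-82, 14), (-74, 14), (-66, 15), (-58, 19), (-50, 19), (-42, 18), (-34, 18), (-26, 19), (-18, 18), (-10, 20), (-2, 20), (6, 19), (14, 19), (22, 19), (30, 10), (38, 18), (46, 20), (54, 20), (62, 19), (70, 18), (78, 18), (86, 19), (94, 17), (102, 6)]
[ 227   22   83   31 1667] mean [ 298.8 -291.9] dir(collar) [ 0.109 -0.994] yaw 1.68 ends [ 293.9 -247.2] [ 303.7 -336.5] L 89.9 [(-45, 18), (-37, 20), (-29, 20), (-21, 19), (-13, 18), (-5, 19), (3, 21), (11, 19), (19, 18), (27, 20), (35, 19)]
[   0   42  178   48 3599] mean [ 318.5 -490.7] dir(collar) [ 0.106 -0.994] yaw 1.677 ends [ 307.7 -389.2] [ 329.8 -596.9] L 208.9 [(-102, 19), (-94, 19), (-86, 18), (-78, 18), (-70, 18), (-62, 18), (-54, 19), (-46, 18), (-38, 19), (-30, 19), (-22, 19), (-14, 21), (-6, 20), (2, 19), (10, 
[... 4950 characters left out ...]
#########ooo##########################################..........
.##............####oo#o#####o##############ooo#################################################..........
###................#.##########################################################################..........
##.......................................................#####...........................................
o#.........................................................###o#.........................................
o.............................................................####.......................................
................................................................####.....................................
```

```bash
python3 -c "
from cell import ctrl
print(ctrl.finish_job())"
```

```text
the job is handed in; nothing more can be done
None
```

I handed the job in at about 36 s: both bushes present (b and c; bore a was empty) were pushed out with the drift, and the drift is back in its rest, a few millimetres and about 0.015 rad from how it first lay. Both bushes and both bolts are in the tray, which stands on the bench in the last pictures; it had shifted about 15 mm mid-run. The marker, clamp and bottle look unmoved, but the hand-in gave no verdict.

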